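# Clamp a steering stem in the V-block fixture

## Robot

A 6-joint arm with a two-finger parallel gripper is mounted at the origin on the work surface. World frame = base frame: x ahead of the robot, y to its left, z up, the work surface at z = 0. Lengths are in mm, angles in rad, forces in N, time in s.
With the tool pointing down it reaches from about 375 to 925 mm from the base axis. Payload 5.7 kg.
Tool frame: the origin (TCP) lies between the finger pads; the fingertips stand 22 mm ahead of it and the grasp point (between the pads) lies 3 mm ahead of it; z points along the fingers, y is the direction in which the jaws open and shut (so a half turn about z gives the same grasp; the last joint's range is limited). The gripper opens to 85 mm and grips with 20 to 120 N. Pads are 22 mm wide; open, the fingers measure 114 mm over their backs; the gripper's body (76 mm by 85 mm) begins 54 mm behind the grasp point. The pads swing forward as they close: fully open they stand 13 mm farther back than shut.
Start: joints at [1.159, 0.359, 1.51, -0, 1.272, -0.115], TCP at [175.471, 573.739, 253.267] pointing down, gripper open.
Joint ranges: [-2.97, 2.97], [-1.01, 2.36], [0.21, 2.38], [-0.96, 4.11], [0.2, 2.71], [-2.98, 2.98]. Speed limits (rad/s): [2.39, 2.39, 3.14, 3.14, 3.14, 3.14].

## Interface

Orientations are given as a rotation vector (axis times angle).
In Python, from plant import bot gives the robot as it stands. The module is installed in compiled form; this text tells all that it offers.
- The arm moves only by the tool carry_out, never from a script. Its arguments are lists of equal length, an entry for each row: "jaw": the opening in per cent of the stroke, from 0 (shut) to 100 (fully open); "linear": the shift along the tool's x, y, z in mm, a list of three; "roll": the turn about the tool's z in degrees. A call has exactly 10 rows; each row is the pose to reach, as a shift and turn from the pose commanded when the call began, along the tool's axes at that moment; what a row does not reach only later rows make up. A row lasts 1/10 s, in which the tool goes at most 50 mm and 8.59 degrees, less where a joint would pass 70% of its speed; a pose out of reach is approached as far as the arm can. A call with a gripper value outside its range is refused whole. The fingers move at their own pace and stop on an object; "grip_force" is the grip in N (left out, the last holds). Time passes only in rows, so rows that repeat a pose let the fingers close, or fill a call up. It gives the time, the measured TCP pose, the force and the opening at its end, in the units of the state.
- bot.get_state(): the state, without advancing time (a new reading comes with each control period).
- bot.read_camera(name): name is "side" or "top" or "wrist"; returns the picture (384x512x3 uint8, red, green, blue); there is no depth.
- bot.get_calibration(name): a dict with "mtx" (3x3 intrinsics, pixels), "pose" (4x4, takes a point from camera to world coordinates); the wrist camera has in their place "hand_eye" (4x4, takes a point from camera to tool coordinates, whose origin is the TCP and whose axes are the flange's). Camera axes: x right, y up, looking along -z (the intrinsics and any distortion apply to the point x, -y, -z); pixel columns grow to the right and rows downward; lengths in mm; the calibration is good to about 2 mm. The wrist camera is an equidistant fisheye: a pixel r from the principal point sees the ray r / f radians off the axis. A picture is of the moment at which its call begins: read the wrist's pose just before it. get_calibration takes no time and is no camera call.
- bot.job_done(): hands the job in, once; it reports no verdict.
The state is a dict: "time": time; "joint_positions": joint angles; "dq": joint speeds; "joint_efforts": joint torques, N m; "eef_pos": TCP position; "orientation": TCP orientation; "force": force on the tool from outside, world axes, zero at the start; "wrist_torque": the same for the moment, N m; "finger_gap": finger opening in mm.
Only numpy, scipy, OpenCV 4.12 (cv2) and the standard library are available. Lean on these libraries where they do the work, as an engineer would, in place of code of your own. Each camera call takes 0.05 s, during which the arm holds its last target.

## Task

Lift the sprung clamp bar of the V-block fixture by its knob, turn it aside and leave it there, and lay the steering stem (the round steel part with the collar, not the plain tube) in the V-blocks with its collar outside the stop plate. Slide the stem along the V-blocks and press its collar home against the stop plate for half a second, firmly but gently (push with about 15 N, never as much as 30 N). Then bring the bar back over the stem and lower it, never letting it snap down, until it clamps the stem, and leave everything else alone.

Things in the scene. Friction and masses are not known exactly. Their poses are not given: they have to be found in the camera images.
- fixture: Fixture bolted to the bench: dark steel base plate (190 x 150 x 12 mm), two V-blocks, stop plate, post and clamp bar. Origin on the bench under the middle of the V-blocks. Its y axis runs along the V-blocks towards the stop plate; the post stands at x = +90 mm.
- v_mid (a point): Where the stem's origin must be when home: x = 0, y = 0, z = 50 mm in the fixture's frame, same axes; the stem's x axis then lies along this +y. Two aluminium 90 degree V-blocks, each 20 mm long, centred at y = +40 and -40 mm (60 mm free between them for fingers), highest points at z = 52 mm above the bench. Slid along them, the stem drags with some 3 to 6 N.
- stop: Steel stop plate fixed at the fixture's +y end: 8 mm thick (fixture y = 50 to 58 mm), 66 mm wide, top at z = 62 mm, with an upward-open slot 32 mm wide, bottom at z = 30 mm, in which the 26 mm shank lies. The stem's collar bears on its outer (+y) face. Rigid: half a millimetre too far is already some 30 N, so feel for contact. Origin at bench level in mid-thickness.
- post_top (a point): On the post's axis, level with the top (z = 55 mm) of the slotted guide block around it (x 64 to 116, y -28 to +28 mm in the fixture's frame). With the bar across the V-blocks a key under it sits in the slot: the bar cannot turn until lifted at least 18 mm. Turned aside and lowered, the key rests on top of this block and the bar stays there.
- sleeve (a joint): Height of the clamp bar on its post, m: 0 is fully down with nothing under it, 0.036 the upper end. A spring and the bar's weight pull it down: about 9 N at 0, 15 N at the top. With the stem seated under it, it rests at 0.006. At least 0.018 is needed before it turns; aside on the guide block it rests at 0.018.
- bar (a joint): Turn of the clamp bar about the post, rad: 0 is straight across the V-blocks, knob on the fixture's -x side; positive is counter-clockwise seen from above. It turns 1.75 either way, and either way will do; 1.0 or more is aside, clear of the V-blocks. In the slot it has about 0.08 of play.
- bar_knob (a point): Grip point on the axis of the bar's upright black knob, 135 mm from the post's axis, at z = 94 mm with the bar fully down. Knob 18 mm in diameter, free from 25 mm below this point (the bar's top face) to 15 mm above it, where a cap 26 mm across and 6 mm thick ends it. Bar 24 mm wide, 12 mm thick. Axis z is up, -x is outward along the bar.
- stem: Steering stem, steel, 190 mm long, about 0.5 kg, lying level in a wooden rest. Origin on its axis in mid-length, x axis along it towards the collar end. 26 mm shank from x = -75 to +58; collar 48 mm in diameter from x = 58 to 68 mm, its inner face (x = 58) is the one that goes against the stop plate; thinner ends beyond (22 mm thread to x = -95; 32 then 22 mm to x = +95).
- tube: Plain dark steel tube, 26 mm in diameter, 190 mm long, no collar, in the other wooden rest: not wanted, leave it. Origin on its axis in mid-length, x along it.
- rest_a: Wooden rest under the stem, fixed: base 110 x 70 x 10 mm with two V uprights, 16 mm long, centred 36 mm either side of the middle (56 mm free between them), which hold a 26 mm round at z = 45 mm. Origin under its middle, x along the stem.
- rest_b: Same rest, under the plain tube.
- bearing: Steel bearing ring 52 mm across, 12 mm high, lying on the bench in front of the fixture; origin under its centre. Leave it.
- socket: Steel wrench socket, 38 mm across, 45 mm high, standing on the bench in front of the fixture; origin under its centre. Leave it.
- bridge: Aluminium fork bridge, 230 mm long, 35 mm high, lying behind the fixture; origin under its centre. Leave it.
- oil_can: Blue oil can, 84 mm across, 150 mm high, origin under its centre. Leave it.

How it is judged (in metres and radians):
On the way, in this order (a step that is already met when the one before it is completed fails the run):
1. the clamp bar is turned aside, resting on its guide block, let go ((value of joint bar above 0.9 rad or value of joint bar below -0.9 rad) and value of joint sleeve below 0.021 m and contact force between the fingers and fixture below 0.1 N), for 0.2 s.
2. the stem lies in the V-blocks and its collar is pressed home against the stop plate with more than 3 N (contact force between stem and stop above 3 N and y of stem in the frame of fixture between -0.002 and 0.002 m and z of stem in the frame of fixture below 0.053 m and angle between the x axis of stem and the y axis of fixture, either way round below 0.04 rad), for 0.3 s.
At the end, for the whole second after the job is handed in: The stem lies still in both V-blocks, its axis within 2 mm of its place and within 0.03 rad of the V-blocks' line, its collar within 2 mm of full contact with the stop plate; the bar is straight across it (within 0.12 rad) with its key in the slot, down on the stem (sleeve between 0.003 and 0.009) (value of joint bar between -0.12 and 0.12 rad and value of joint sleeve between 0.003 and 0.009 m and x of stem in the frame of fixture between -0.002 and 0.002 m and y of stem in the frame of fixture between -0.002 and 0.002 m and z of stem in the frame of fixture between 0.047 and 0.052 m and angle between the x axis of stem and the y axis of fixture, either way round below 0.03 rad and linear speed of stem below 0.01 m/s); the robot touches nothing.
It fails at once if the stem is forced against the stop plate with more than 30 N (contact force between stem and stop above 30 N).
It fails at once if the bar snaps down over the V-blocks (faster than 0.3 m/s) (velocity of joint sleeve below -0.3 m/s and value of joint bar between -0.4 and 0.4 rad).
It fails at once if the plain tube, bearing, socket, fork bridge or oil can is moved by more than 30 mm (distance of any of tube, bearing, socket, bridge, oil_can from where it was at the start of the episode above 0.03 m).
It also fails if it takes over 72 s, if anything falls off the work surface, if the arm or the gripper's body presses on something with over 40 N, if the wrist force passes 120 N, or if a joint passes its speed limit or range.

## Working session

There is one attempt and no reset: what is moved stays moved. The work goes in short steps, Python scripts to look and compute and a tool call to move; the robot and the scene stay as the last step left them, time stands still between calls to the robot, and variables do not carry over. Pictures are saved under pics/ and viewed, and the job is handed in when it is done.

Besides the shell and the picture viewer there is one more tool, called after ">>>" as name([rows], argument=value, ...), one row to a line, values as JSON. carry_out: Moves the arm, as the interface text tells. Its arguments: {"type":"object","properties":{"jaw":{"type":"array","items":{"type":"number"}},"linear":{"type":"array","items":{"type":"array","items":{"type":"number"}}},"roll":{"type":"array","items":{"type":"number"}},"grip_force":{"type":"number"}},"required":["jaw","linear","roll"]}

```bash
mkdir -p pics; ls; python3 - <<'E'
from plant import bot
import cv2,numpy as np
np.set_printoptions(precision=3,suppress=True)
s=bot.get_state(); print(s)
for n in ["side","top","wrist"]:
    im=bot.read_camera(n); cv2.imwrite(f"pics/{n}0.png",im[...,::-1])
    c=bot.get_calibration(n); print(n,c)
E
```

```text
pics
{'time': 0.0, 'joint_positions': array([ 1.159,  0.36 ,  1.511,  0.   ,  1.272, -0.115]), 'dq': array([ 0.001, -0.001, -0.001,  0.   , -0.   , -0.001]), 'joint_efforts': array([ -0.   , -52.761, -27.862,  -0.   ,   0.013,   0.   ]), 'eef_pos': array([175.214, 573.173, 252.445]), 'orientation': array([-0.464, -3.107,  0.003]), 'force': array([0.077, 0.258, 0.019]), 'wrist_torque': array([-0.027, -0.035,  0.013]), 'finger_gap': 85.28147664986545}
side {'mtx': array([[392.248,   0.   , 253.371],
       [  0.   , 392.248, 192.941],
       [  0.   ,   0.   ,   1.   ]]), 'pose': array([[   0.823,    0.322,   -0.468,  133.85 ],
       [  -0.568,    0.45 ,   -0.689, -676.132],
       [  -0.012,    0.833,    0.553,  633.686],
       [   0.   ,    0.   ,    0.   ,    1.   ]])}
top {'mtx': array([[473.041,   0.   , 254.266],
       [  0.   , 473.041, 189.807],
       [  0.   ,   0.   ,   1.   ]]), 'pose': array([[  -0.014,    0.997,   -0.082,  529.499],
       [  -1.   ,   -0.015,   -0.017,  -37.739],
       [  -0.018,    0.081,    0.997, 1166.036],
       [   0.   ,    0.   ,    0.   ,    1.   ]])}
wrist {'mtx': array([[297.319,   0.   , 256.853],
       [  0.   , 297.319, 192.857],
       [  0.   ,   0.   ,   1.   ]]), 'hand_eye': array([[  -0.   ,    0.964,    0.265,   66.79 ],
       [   1.   ,    0.   ,   -0.   ,   -0.115],
       [  -0.   ,    0.265,   -0.964, -120.224],
       [   0.   ,    0.   ,    0.   ,    1.   ]])}
```

View pics/top0.png

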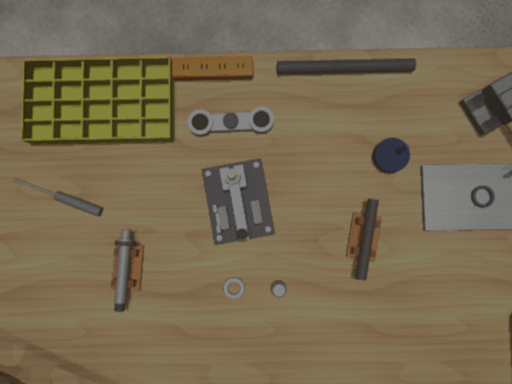

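View pics/side0.png

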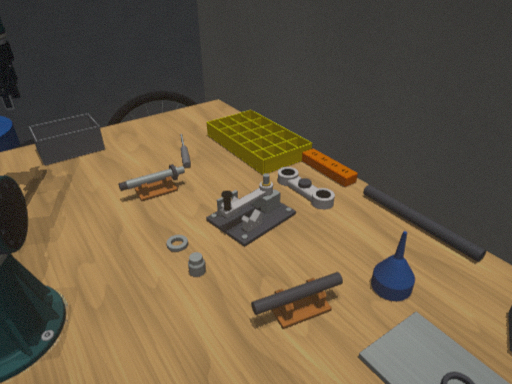

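View pics/wrist0.png

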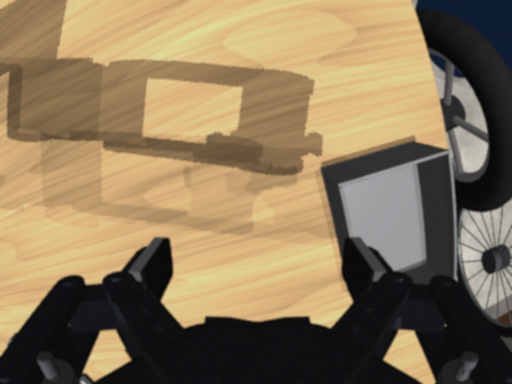

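```bash
python3 - <<'E'
import cv2
im=cv2.imread("pics/top0.png")
cv2.imwrite("pics/t0fix.png",cv2.resize(im[150:255,190:290],None,fx=6,fy=6,interpolation=cv2.INTER_CUBIC)[:600])
cv2.imwrite("pics/t0stem.png",cv2.resize(im[220:320,90:160],None,fx=6,fy=6,interpolation=cv2.INTER_CUBIC))
im=cv2.imread("pics/side0.png")
cv2.imwrite("pics/s0fix.png",cv2.resize(im[160:250,200:320],None,fx=6,fy=6,interpolation=cv2.INTER_CUBIC))
E
```

```text
(no output)
```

View pics/t0fix.png

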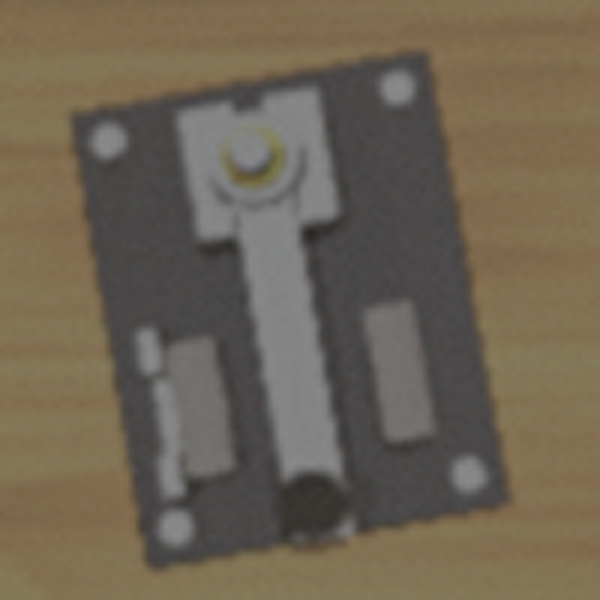

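View pics/t0stem.png

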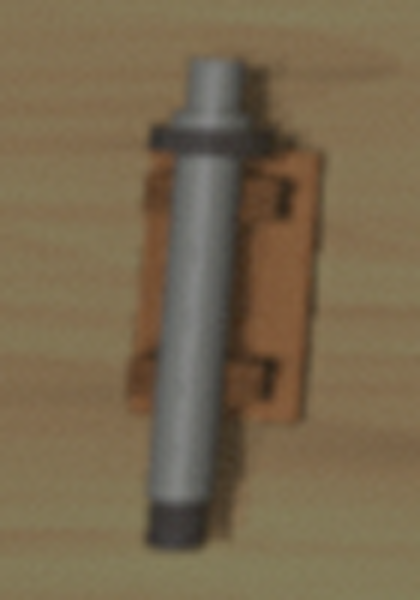

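View pics/s0fix.png

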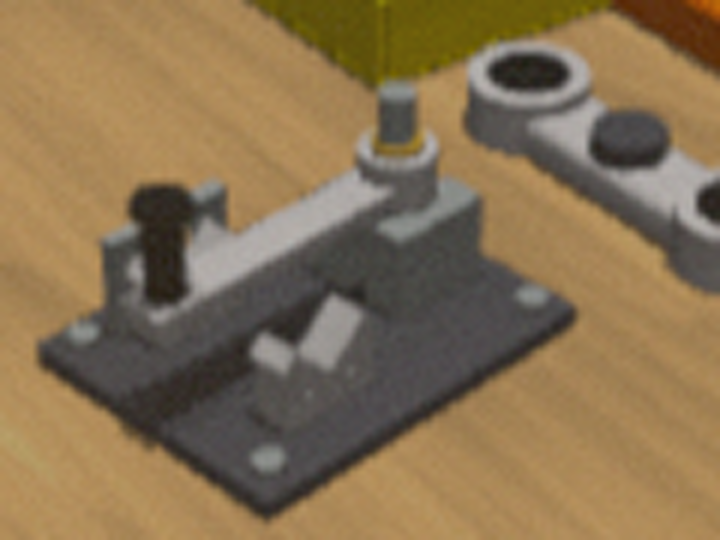

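```bash
cat > h.py <<'E'
import numpy as np,cv2
from plant import bot
from scipy.spatial.transform import Rotation as R
np.set_printoptions(precision=2,suppress=True)
def ray(n,uv,T=None):
    c=bot.get_calibration(n); M=c["mtx"]
    x=(uv[0]-M[0,2])/M[0,0]; y=(uv[1]-M[1,2])/M[1,1]
    if n=="wrist":
        r=np.hypot(x,y); k=np.sin(r)/r if r>0 else 1
        d=np.array([x*k,-y*k,-np.cos(r)]); P=T@c["hand_eye"]
    else:
        d=np.array([x,-y,-1.]); P=c["pose"]
    return P[:3,3],P[:3,:3]@d
def at(n,uv,z,T=None):
    o,d=ray(n,uv,T); return o+d*(z-o[2])/d[2]
def tool(s=None):
    s=s or bot.get_state(); T=np.eye(4); T[:3,:3]=R.from_rotvec(s["orientation"]).as_matrix(); T[:3,3]=s["eef_pos"]; return T
def proj(n,p,T=None):
    c=bot.get_calibration(n);M=c["mtx"]
    P=T@c["hand_eye"] if n=="wrist" else c["pose"]
    q=np.linalg.inv(P)@np.r_[p,1]; x,y,z=q[0],-q[1],-q[2]
    if n=="wrist":
        r=np.hypot(x,y); a=np.arctan2(r,z); return np.array([M[0,2]+M[0,0]*a*x/r,M[1,2]+M[1,1]*a*y/r])
    return np.array([M[0,2]+M[0,0]*x/z,M[1,2]+M[1,1]*y/z])
def shot(n,name):
    T=tool(); im=bot.read_camera(n); cv2.imwrite(f"pics/{name}.png",im[...,::-1]); np.save(f"pics/{name}.npy",T); return im,T
def crop(name,x0,y0,x1,y1,f):
    im=cv2.imread(f"pics/{name}.png"); cv2.imwrite(f"pics/{name}_c.png",cv2.resize(im[y0:y1,x0:x1],None,fx=f,fy=f,interpolation=cv2.INTER_CUBIC))
def rel(dst_p,dst_yaw=None):
    "shift in tool axes of world displacement to point"
    T=tool(); return T[:3,:3].T@(np.array(dst_p)-T[:3,3])
E
python3 - <<'E'
from h import *
f=lambda u,v:(190+u/6-.4,150+v/6-.4)
g=lambda u,v:(90+u/6-.4,220+v/6-.4)
c=[at("top",f(*p),12)[:2] for p in [(75,118),(427,52),(510,500),(150,568)]]
c=np.array(c);print(c,c.mean(0)); 
ex=(c[0]+c[1]-c[2]-c[3])/2; print("len",np.linalg.norm(ex),np.linalg.norm(c[0]-c[1]),np.degrees(np.arctan2(ex[1],ex[0])), np.degrees(np.arctan2(*(c[0]-c[1]+c[3]-c[2])[::-1])))
print("knob cap",at("top",f(312,503),115)); print("post",at("top",f(253,150),125))
print("vb",at("top",f(201,408),45),at("top",f(400,370),45))
a=[(216,62),(220,100),(207,160),(195,330),(185,480),(180,545)]
for p in [(217,60),(212,140),(204,230),(184,430),(179,500),(177,545)]: print("stem",p,at("top",g(*p),48))
print("side knob cap ctr",)
s=lambda u,v:(200+u/6-.4,160+v/6-.4)
print(at("side",s(162,192),115), at("side",s(397,88),125))
T=tool();print(T); print(rel([T[0,3],T[1,3]+10,T[2,3]]))
E
```

```text
[[676.76 109.15]
 [701.66 -35.66]
 [518.21 -66.46]
 [492.83  79.66]] [597.36  21.67]
len 186.14447449024897 146.9267979419195 9.320055865609456 99.80636239023272
knob cap [519.13   9.14 115.  ]
post [649.36  28.95 125.  ]
vb [556.41  55.67  45.  ] [570.25 -23.13  45.  ]
stem (217, 60) [531.32 286.33  48.  ]
stem (212, 140) [499.96 288.06  48.  ]
stem (204, 230) [464.87 290.92  48.  ]
stem (184, 430) [387.52 298.11  48.  ]
stem (179, 500) [360.64 299.82  48.  ]
stem (177, 545) [343.42 300.45  48.  ]
side knob cap ctr
[523.36  11.92 115.  ] [637.72   8.99 125.  ]
[[ -0.96   0.29  -0.   175.3 ]
 [  0.29   0.96  -0.   573.32]
 [  0.    -0.    -1.   252.62]
 [  0.     0.     0.     1.  ]]
[ 2.92  9.56 -0.01]
```

>>> carry_out([
  [-25,-22,2],
  [-50,-44,5],
  [-75,-66,7],
  [-100,-88,10],
  [-125,-110,12],
  [-150,-132,15],
  [-175,-154,17],
  [-200,-176,20],
  [-225,-198,22],
  [-247,-219,25],
], jaw=[70,70,70,70,70,70,70,70,70,70], roll=[7.6,15.3,23,30.6,38.3,46,53.5,61.2,68.9,76.5])

```text
time: 1.15
eef_pos: [348.3, 290.8, 228.2]
orientation: [2.294, 2.146, 0.0]
force: [0.6, 0.3, -0.2]
finger_gap: 59.8
```

```bash
python3 - <<'E'
from h import *
T=tool();psi=np.degrees(np.arctan2(T[1,1],T[0,1]));print(T[:3,3],psi,rel([535,13.5,210]),bot.get_state()["finger_gap"],bot.get_state()["time"])
E
```

```text
[348.27 290.77 228.21] -3.829755519067042 [-264.17  204.83   18.28] 59.84251037903554 1.15
```

>>> carry_out([
  [-28,20,2],
  [-57,41,4],
  [-85,61,6],
  [-114,81,8],
  [-142,101,10],
  [-171,122,12],
  [-200,142,14],
  [-230,164,16],
  [-250,179,18],
  [-268,191,18],
], jaw=[70,70,70,70,70,70,70,70,70,70], roll=[8.2,16.4,24.6,32.8,41,49.2,57.4,65.6,71.5,76.5])

```text
time: 2.15
eef_pos: [522.5, 11.4, 209.9]
orientation: [3.13, 0.265, -0.001]
force: [-0.1, 0.1, 0.2]
finger_gap: 59.8
```

```bash
python3 - <<'E'
from h import *
im,T=shot("wrist","w1");print(T);crop("w1",100,0,500,384,2) if 0 else None
E
```

```text
[[  0.99   0.17  -0.   522.52]
 [  0.17  -0.99  -0.    11.35]
 [ -0.     0.    -1.   209.87]
 [  0.     0.     0.     1.  ]]
```

View pics/w1.png

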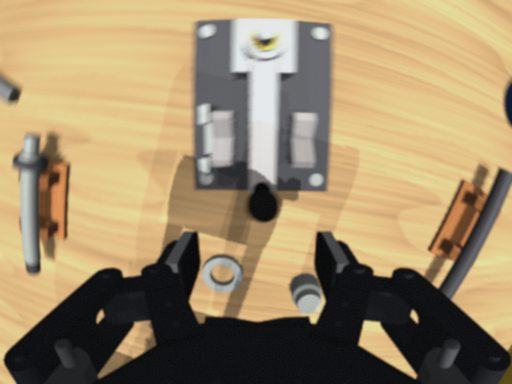

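```bash
python3 - <<'E'
from h import *
crop("w1",180,10,345,235,4)
im=cv2.imread("pics/w1_c.png");cv2.imwrite("pics/w1_a.png",im[:460]);cv2.imwrite("pics/w1_b.png",im[400:])
T=np.load("pics/w1.npy")
E
```

```text
(no output)
```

View pics/w1_a.png

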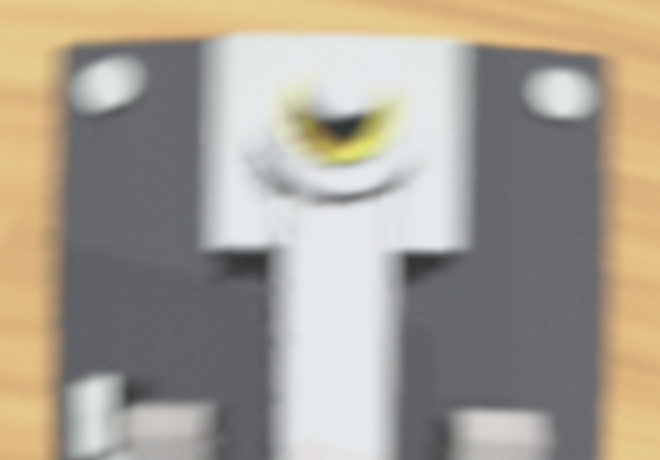

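View pics/w1_b.png

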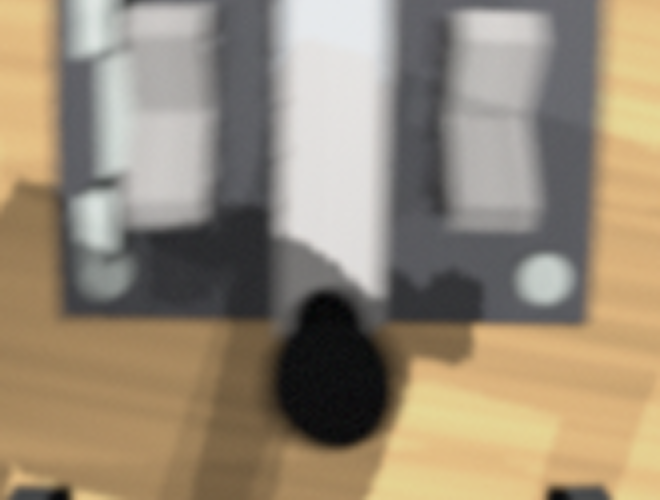

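```bash
python3 - <<'E'
from h import *
T=np.load("pics/w1.npy")
f=lambda u,v:(180+u/4-.4,10+v/4-.4)
q=lambda u,v,z:at("wrist",f(u,v),z,T)[:2]
c=np.array([q(u,v,12) for u,v in [(65,45),(603,58),(585,722),(60,718)]]);print(c,c.mean(0))
ex=(c[0]+c[1]-c[2]-c[3])/2;ey=c[0]-c[1]+c[3]-c[2]
print(np.linalg.norm(ex),np.linalg.norm(ey)/2,np.degrees(np.arctan2(ex[1],ex[0])),np.degrees(np.arctan2(ey[1],ey[0]))-90)
print("knob",q(332,787,115)); a=q(329,690,69);b=q(338,270,69);print("bar",a,b,np.degrees(np.arctan2(*(b-a)[::-1])))
a,b=q(170,508,32),q(495,506,32);print("valley",a,b,(a+b)/2,np.degrees(np.arctan2(*(a-b)[::-1]))-90)
print("post",q(338,85,125), q(340,130,85))
E
```

```text
[[680.89 104.86]
 [702.66 -38.71]
 [518.82 -68.31]
 [495.11  77.43]] [599.37  18.82]
186.99595183188143 146.43592447338233 8.77032573794666 8.936826590132384
knob [520.87   6.45]
bar [528.78   7.68] [621.24  21.69] 8.616140584841807
valley [559.91  52.99] [574.37 -27.46] [567.14  12.76] 10.18509648132914
post [647.16  27.42] [648.76  26.34]
```

>>> carry_out([
  [0,0,10],
  [-1,1,35],
  [-2,2,60],
  [-3,3.5,85],
  [-3,3.5,105],
  [-3,3.5,112],
  [-3,3.5,113],
  [-3,3.5,113],
  [-3,3.5,113],
  [-3,3.5,113],
], jaw=[60,60,60,60,60,50,40,30,25,25], roll=[0,0,0,0,0,0,0,0,0,0], grip_force=50)

```text
time: 3.2
eef_pos: [519.5, 9.1, 97.8]
orientation: [3.13, 0.274, 0.001]
force: [-0.3, 1.4, -3.4]
finger_gap: 23.4
```

```bash
python3 - <<'E'
from h import *
s=bot.get_state();print(s["finger_gap"],s["force"],tool()[:3,3])
im,T=shot("wrist","w2");shot("side","s2");crop("s2",190,130,320,250,5)
E
```

```text
23.424633150714588 [-0.25  1.41 -3.41] [519.5    9.12  97.81]
```

View pics/w2.png

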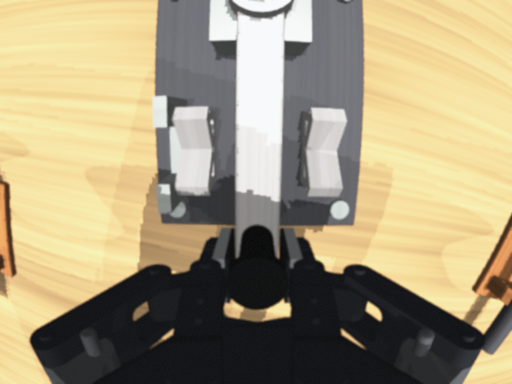

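View pics/s2_c.png

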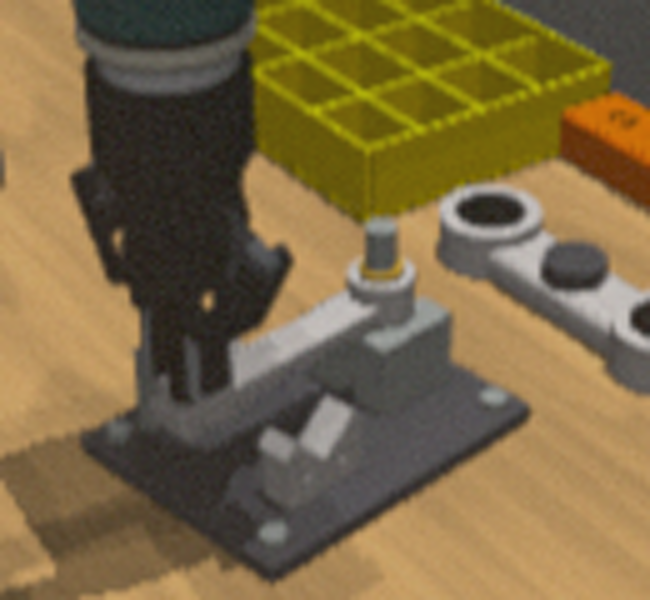

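>>> carry_out([
  [0,0,0],
  [0,0,0],
  [0,0,0],
  [0,0,0],
  [0,0,0],
  [0,0,0],
  [0,0,0],
  [0,0,0],
  [0,0,0],
  [0,0,0],
], jaw=[20,15,10,10,10,10,10,10,10,10], roll=[0,0,0,0,0,0,0,0,0,0], grip_force=50)

```text
time: 4.3
eef_pos: [519.4, 8.9, 97.3]
orientation: [3.13, 0.274, -0.001]
force: [-3.4, -0.2, 5.7]
finger_gap: 23.4
```

```bash
python3 - <<'E'
from h import *
s=bot.get_state();print(s["finger_gap"],s["force"],tool()[:3,3])
im,T=shot("wrist","w3");print(T);crop("w3",140,0,380,384,2);im=cv2.imread("pics/w3_c.png");cv2.imwrite("pics/w3_c.png",im[:600])
E
```

```text
23.43543881843664 [-3.38 -0.2   5.67] [519.36   8.9   97.35]
[[  0.98   0.17  -0.   519.36]
 [  0.17  -0.98  -0.     8.9 ]
 [ -0.     0.    -1.    97.35]
 [  0.     0.     0.     1.  ]]
```

View pics/w3_c.png

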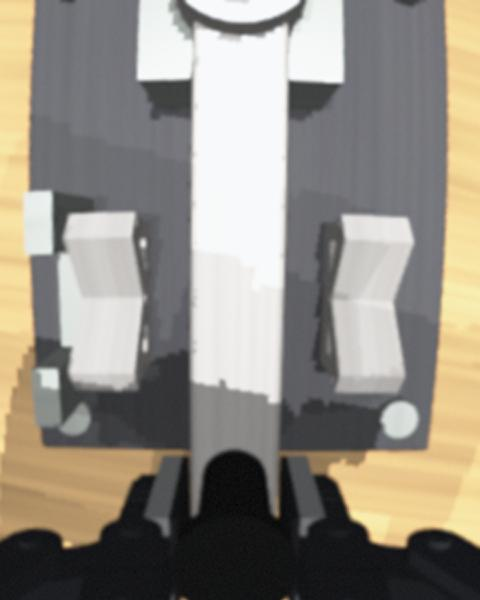

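```bash
python3 - <<'E'
from h import *
T=np.load("pics/w3.npy")
for y in (-11.7,11.7):
  for z in (22,3,-12,-20):
    p=(T@np.r_[11,y,z,1])[:3]; u=proj("wrist",p,T); print(y,z,p,u,(u-[140,0])*2)
crop("w3",195,210,325,300,6)
E
```

```text
-11.7 22 [528.15  22.33  75.34] [233.69 225.34] [187.39 450.69]
-11.7 3 [528.16  22.33  94.34] [230.64 240.69] [181.28 481.39]
-11.7 -12 [528.16  22.33 109.34] [227.66 255.86] [175.31 511.72]
-11.7 -20 [528.17  22.33 117.34] [225.8  265.38] [171.6  530.76]
11.7 22 [532.21  -0.72  75.34] [279.15 225.35] [278.3 450.7]
11.7 3 [532.22  -0.71  94.34] [282.05 240.71] [284.09 481.41]
11.7 -12 [532.23  -0.71 109.34] [284.88 255.88] [289.76 511.76]
11.7 -20 [532.23  -0.71 117.34] [286.64 265.41] [293.29 530.81]
```

View pics/w3_c.png

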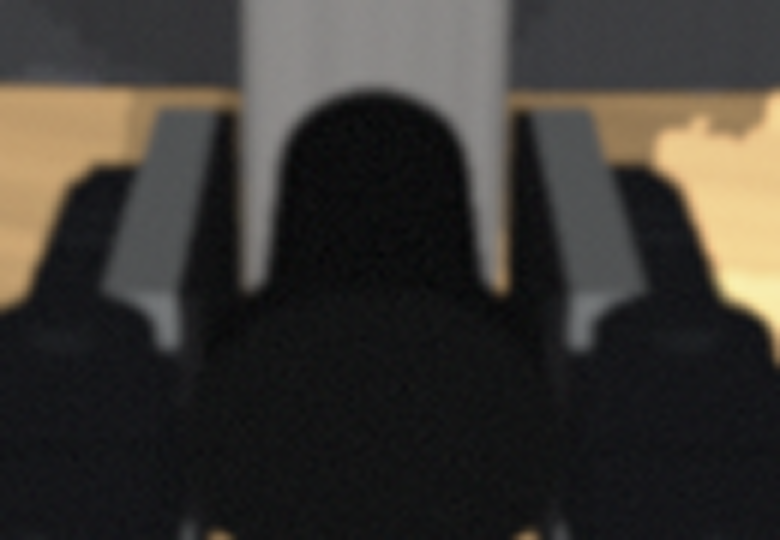

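>>> carry_out([
  [0,0,0],
  [0,0,0],
  [0,0,2],
  [0,0,4],
  [0,0,4.5],
  [0,0,4.5],
  [0,0,4.5],
  [0,0,4.5],
  [0,0,4.5],
  [0,0,4.5],
], jaw=[45,45,45,45,45,40,30,20,10,10], roll=[0,0,0,0,0,0,0,0,0,0], grip_force=50)

```text
time: 5.35
eef_pos: [519.5, 8.9, 92.9]
orientation: [3.13, 0.274, 0.0]
force: [-0.3, 0.0, 0.9]
finger_gap: 20.3
```

```bash
python3 - <<'E'
from h import *
s=bot.get_state();print(s["finger_gap"],s["force"],tool()[:3,3])
im,T=shot("wrist","w4");crop("w4",195,210,325,300,6)
E
```

```text
20.253185072033652 [-0.27  0.01  0.89] [519.54   8.93  92.86]
```

View pics/w4_c.png

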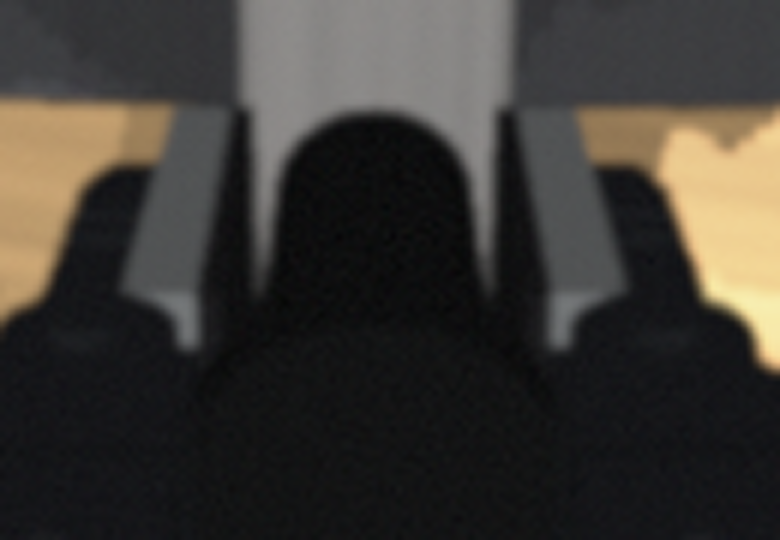

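Gap is still closing (20 mm, no cap contact yet). Close further.

>>> carry_out([
  [0,0,0],
  [0,0,0],
  [0,0,0],
  [0,0,0],
  [0,0,0],
  [0,0,0],
  [0,0,-1],
  [0,0,-2],
  [0,0,-3],
  [0,0,-4],
], jaw=[8,8,8,8,8,8,8,8,8,8], roll=[0,0,0,0,0,0,0,0,0,0], grip_force=70)

```text
time: 6.4
eef_pos: [519.8, 9.0, 96.5]
orientation: [3.13, 0.274, 0.0]
force: [3.0, 1.1, -10.5]
finger_gap: 20.1
```

```bash
python3 - <<'E'
from h import *
s=bot.get_state();print(s["finger_gap"],s["force"],tool()[:3,3])
im,T=shot("wrist","w5");crop("w5",195,210,325,300,6)
E
```

```text
20.110522951801265 [  3.01   1.12 -10.51] [519.8    8.96  96.49]
```

View pics/w5_c.png

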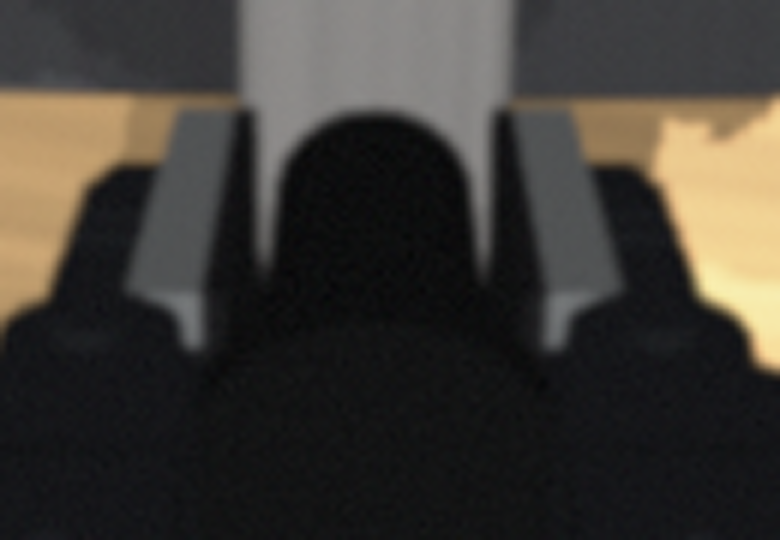

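>>> carry_out([
  [0,0,-2],
  [0,0,-5],
  [0,0,-8],
  [0,0,-11],
  [0,0,-14],
  [0,0,-17],
  [0,0,-20],
  [0,0,-22],
  [0,0,-23],
  [0,0,-23],
], jaw=[8,8,8,8,8,8,8,8,8,8], roll=[0,0,0,0,0,0,0,0,0,0])

```text
time: 7.45
eef_pos: [519.8, 9.0, 120.0]
orientation: [3.13, 0.273, 0.001]
force: [6.2, 0.7, -12.6]
finger_gap: 19.7
```

```bash
python3 - <<'E'
from h import *
s=bot.get_state();T=tool();print(s["finger_gap"],s["force"],T)
# arc: post at local (L,0) from knob along bar dir; compute
shot("wrist","w6");shot("side","s6");crop("s6",190,130,320,250,5)
E
```

```text
19.731058593264564 [  6.16   0.71 -12.61] [[  0.98   0.17   0.   519.82]
 [  0.17  -0.98  -0.     8.96]
 [  0.     0.    -1.   119.96]
 [  0.     0.     0.     1.  ]]
```

View pics/w6.png

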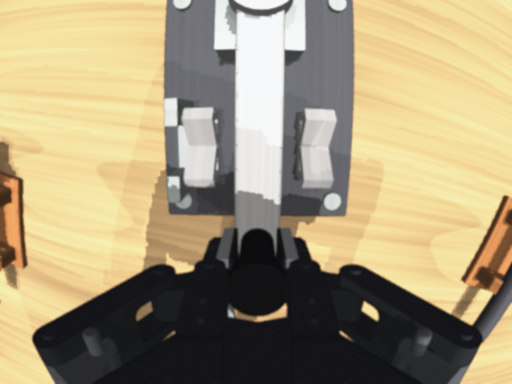

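View pics/s6_c.png

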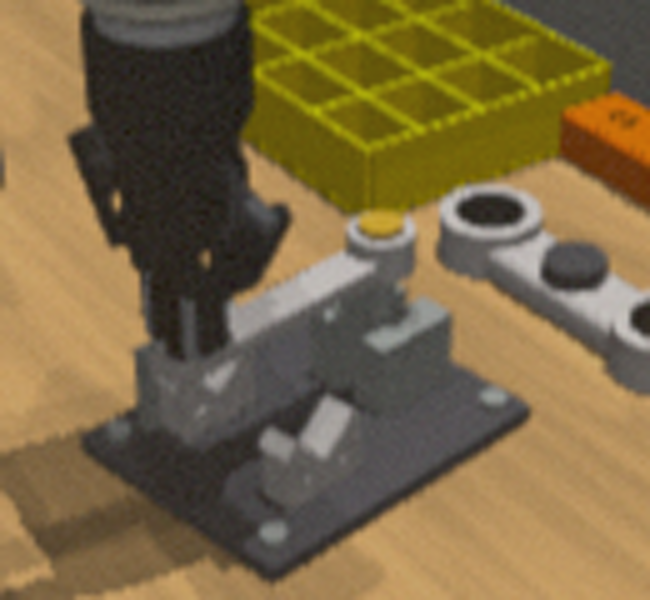

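>>> carry_out([
  [0.1,4.7,0],
  [0.5,11.8,0],
  [1.7,21.1,0],
  [3.5,30.4,0],
  [5.9,39.5,0],
  [9,48.4,0],
  [12.6,57,0],
  [16.9,65.4,0],
  [21.8,73.5,0],
  [27.2,81.2,0],
], jaw=[8,8,8,8,8,8,8,8,8,8], roll=[-2,-5,-9,-13,-17,-21,-25,-29,-33,-37])

```text
time: 8.55
eef_pos: [559.0, -66.0, 119.2]
orientation: [-2.877, -1.255, 0.004]
force: [4.3, 2.1, -12.4]
finger_gap: 19.9
```

```bash
python3 - <<'E'
from h import *
s=bot.get_state();T=tool();print(s["finger_gap"],s["force"],T[:3,:3].T@s["force"],T)
E
```

```text
19.948878827344792 [  4.28   2.07 -12.43] [ 4.45  1.76 12.42] [[  0.68   0.73  -0.   559.04]
 [  0.73  -0.68   0.   -65.98]
 [ -0.    -0.    -1.   119.16]
 [  0.     0.     0.     1.  ]]
```

>>> carry_out([
  [0.5,11.8,0],
  [1.7,21.1,0],
  [3.5,30.4,0],
  [5.9,39.5,0],
  [9,48.4,0],
  [12.6,57,0],
  [16.9,65.4,0],
  [21.8,73.5,0],
  [25,78.4,0],
  [27.2,81.2,0],
], jaw=[8,8,8,8,8,8,8,8,8,8], roll=[-5,-9,-13,-17,-21,-25,-29,-33,-35.5,-37])

```text
time: 9.55
eef_pos: [636.2, -102.3, 118.5]
orientation: [-2.331, -2.102, 0.006]
force: [-0.3, -4.6, -12.1]
finger_gap: 20.2
```

>>> carry_out([
  [0,0,2],
  [0,0,4],
  [0,0,6],
  [0,0,7.5],
  [0,0,8.5],
  [0,0,9],
  [0,0,9.5],
  [0,0,10],
  [0,0,10],
  [0,0,10],
], jaw=[8,8,8,8,8,8,8,8,8,8], roll=[0,0,0,0,0,0,0,0,0,0])

```text
time: 10.55
eef_pos: [638.0, -102.9, 111.3]
orientation: [2.334, 2.1, -0.002]
force: [-2.8, -6.4, 0.1]
finger_gap: 19.9
```

```bash
python3 - <<'E'
from h import *
s=bot.get_state();T=tool();print(s["finger_gap"],s["force"],T[:3,:3].T@s["force"],T)
E
```

```text
19.93171816114703 [-2.84 -6.39  0.12] [-6.66 -2.16 -0.11] [[   0.1     0.99    0.    638.02]
 [   0.99   -0.1    -0.   -102.85]
 [  -0.      0.     -1.    111.33]
 [   0.      0.      0.      1.  ]]
```

>>> carry_out([
  [0,0,0],
  [0,0,0],
  [0,0,0],
  [0,0,0],
  [0,0,0],
  [0,0,-5],
  [0,0,-20],
  [0,0,-40],
  [0,0,-60],
  [0,0,-80],
], jaw=[20,35,50,60,60,60,60,60,60,60], roll=[0,0,0,0,0,0,0,0,0,0])

```text
time: 11.55
eef_pos: [638.6, -101.8, 191.9]
orientation: [2.334, 2.101, 0.001]
force: [-0.6, 0.1, -0.6]
finger_gap: 51.3
```

```bash
python3 - <<'E'
from h import *
s=bot.get_state();T=tool();print(s["finger_gap"],s["force"],T)
shot("wrist","w7");shot("top","t7");crop("t7",190,150,290,250,6)
psi=-94.3;
tgt=np.array([437.4,293.4,190]);print(rel(tgt),np.degrees(np.arctan2(T[1,1],T[0,1])))
E
```

```text
51.32162344387605 [-0.59  0.06 -0.61] [[   0.1     0.99    0.    638.61]
 [   0.99   -0.1    -0.   -101.83]
 [  -0.      0.     -1.    191.87]
 [   0.      0.      0.      1.  ]]
[ 372.35 -243.68    2.09] -6.007190706003756
```

View pics/w7.png

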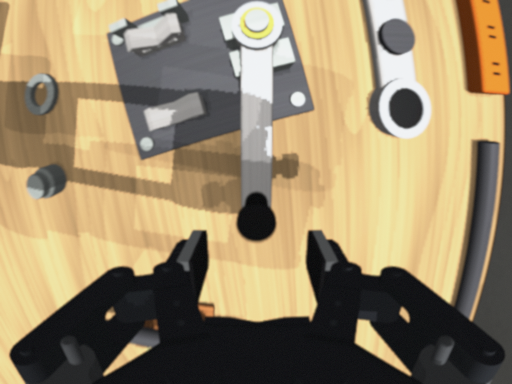

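View pics/t7_c.png

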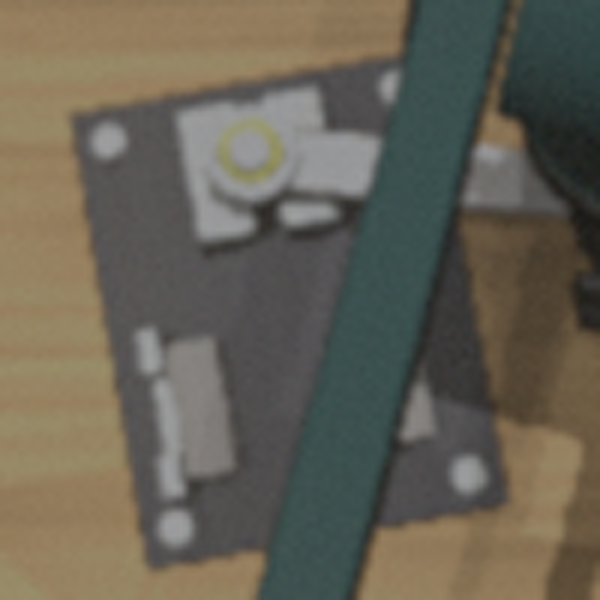

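>>> carry_out([
  [20,-13,0],
  [56,-37,0],
  [93,-61,0],
  [130,-85,0],
  [170,-111,0],
  [210,-138,0],
  [250,-164,0],
  [290,-190,0],
  [325,-213,0],
  [350,-229,0],
], jaw=[70,70,70,70,70,70,70,70,70,70], roll=[5,12,20,28,36,44,52,60,68,75])

```text
time: 12.65
eef_pos: [445.5, 272.1, 189.8]
orientation: [-3.132, -0.239, 0.001]
force: [0.3, 0.1, -0.9]
finger_gap: 59.8
```

>>> carry_out([
  [-5,-12,10],
  [-10,-22,25],
  [-12,-26,30],
  [-12,-26,30],
  [-12,-26,30],
  [-12,-26,30],
  [-12,-26,30],
  [-12,-26,30],
  [-12,-26,30],
  [-12,-26,30],
], jaw=[70,70,70,70,70,70,70,70,70,70], roll=[6,11,13,13,13,13,13,13,13,13])

```text
time: 13.65
eef_pos: [431.4, 293.9, 159.9]
orientation: [3.14, -0.11, 0.0]
force: [0.4, 0.1, -0.0]
finger_gap: 59.8
```

```bash
python3 - <<'E'
from h import *
im,T=shot("wrist","w8");print(T,bot.get_state()["finger_gap"],bot.get_state()["time"])
E
```

```text
[[  1.    -0.07   0.   431.42]
 [ -0.07  -1.    -0.   293.92]
 [  0.     0.    -1.   159.88]
 [  0.     0.     0.     1.  ]] 59.63537425548145 13.7
```

View pics/w8.png

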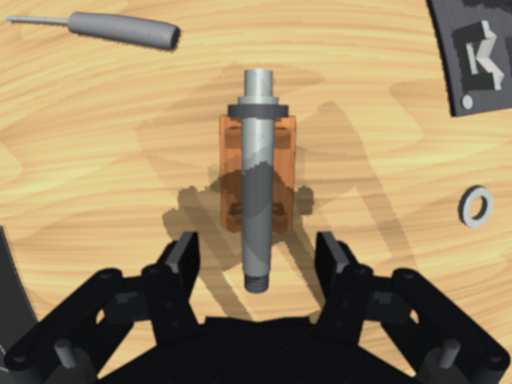

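```bash
python3 - <<'E'
from h import *
crop("w8",205,60,310,300,5)
im=cv2.imread("pics/w8_c.png");cv2.imwrite("pics/w8_a.png",im[:600]);cv2.imwrite("pics/w8_b.png",im[600:])
E
```

```text
(no output)
```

View pics/w8_a.png

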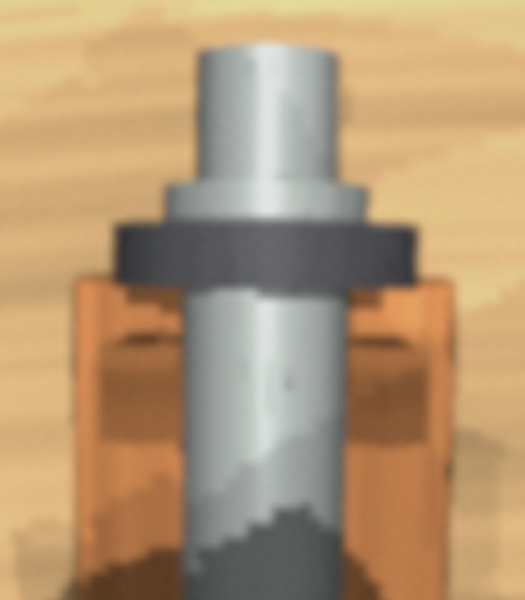

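View pics/w8_b.png

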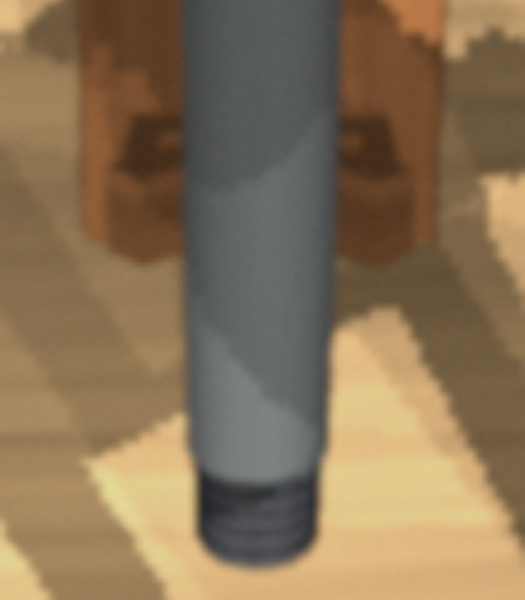

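```bash
python3 - <<'E'
from h import *
T=np.load("pics/w8.npy")
f=lambda u,v:(205+u/5-.4,60+v/5-.4)
q=lambda u,v,z:at("wrist",f(u,v),z,T)
a=q(265,285,45);b=q(263.5,350,45);c=q(257.5,1020,45);e=q(257,1135,45)
print(a,b,c,e, np.degrees(np.arctan2(*(a-c)[1::-1])),np.linalg.norm(a-e))
u=(a-e)/np.linalg.norm(a-e)
print("mid from collar",a-58*u,"from tail",e+95*u)
print("w8 TCP heading",np.degrees(np.arctan2(T[1,0],T[0,0])))
print("rest",[q(*p,10) for p in [(75,285),(455,285),(435,845),(82,840)]], q(98,390,40)[:2],q(428,390,40)[:2],q(110,770,40)[:2],q(405,770,40)[:2])
m=(a-58*u+e+95*u)/2
print(rel([m[0],m[1],48]))
E
```

```text
[495.87 288.7   45.  ] [485.61 289.66  45.  ] [368.63 298.92  45.  ] [343.77 300.79  45.  ] -4.59290452099814 152.571981113724
mid from collar [438.05 293.3   45.  ] from tail [438.47 293.26  45.  ]
w8 TCP heading -4.016669051124099
rest [array([498.19, 322.87,  10.  ]), array([493.39, 254.38,  10.  ]), array([385.75, 262.77,  10.  ]), array([391.66, 331.99,  10.  ])] [480.91 316.82] [477.17 263.56] [416.2  320.94] [412.65 270.41]
[  6.88   0.2  111.86]
```

>>> carry_out([
  [3,0,10],
  [6,0,25],
  [9,0,45],
  [10,0,65],
  [10,0,85],
  [10,0,100],
  [10,0,109],
  [10,0,112],
  [10,0,112],
  [10,0,112],
], jaw=[60,60,60,60,60,60,60,60,45,30], roll=[0.6,0.6,0.6,0.6,0.6,0.6,0.6,0.6,0.6,0.6], grip_force=50)

```text
time: 14.7
eef_pos: [441.7, 293.5, 48.2]
orientation: [-3.139, 0.126, -0.001]
force: [-0.1, -4.2, 1.7]
finger_gap: 26.3
```

>>> carry_out([
  [0,0,0],
  [0,0,0],
  [0,0,0],
  [0,0,0],
  [0,0,0],
  [0,0,0],
  [0,0,0],
  [0,0,0],
  [0,0,0],
  [0,0,0],
], jaw=[20,20,20,20,20,20,20,20,20,20], roll=[0,0,0,0,0,0,0,0,0,0], grip_force=60)

```text
time: 15.7
eef_pos: [441.7, 293.3, 48.4]
orientation: [-3.139, 0.126, -0.001]
force: [0.2, -3.4, 6.2]
finger_gap: 24.4
```

```bash
python3 - <<'E'
from h import *
im,T=shot("wrist","w9");s=bot.get_state();print(T,s["finger_gap"],s["time"],s["force"])
E
```

```text
[[  1.    -0.08   0.   441.66]
 [ -0.08  -1.    -0.   293.25]
 [  0.    -0.    -1.    48.44]
 [  0.     0.     0.     1.  ]] 24.17402164263771 15.75 [-0.67 -3.35  6.41]
```

View pics/w9.png

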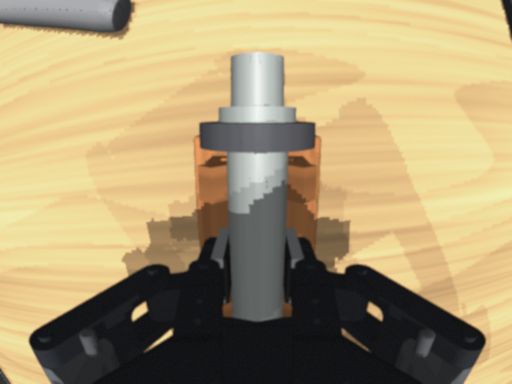

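>>> carry_out([
  [0,0,-3],
  [0,0,-10],
  [0,0,-25],
  [0,0,-45],
  [0,0,-65],
  [2,3,-85],
  [6,9,-102],
  [12,19,-115],
  [20,33,-123],
  [29,50,-127],
], jaw=[20,20,20,20,20,20,20,20,20,20], roll=[0,0,0,0,-1,-4,-8,-13,-19,-24])

```text
time: 16.75
eef_pos: [466.1, 241.3, 175.7]
orientation: [-3.095, -0.537, -0.001]
force: [0.1, -1.4, -5.0]
finger_gap: 24.0
```

```bash
python3 - <<'E'
from h import *
s=bot.get_state();T=tool();print(s["finger_gap"],s["force"],T[:3,3],np.degrees(np.arctan2(T[1,0],T[0,0])),rel([562.5,28.2,175]))
E
```

```text
24.02337261222301 [ 0.12 -1.39 -5.02] [466.08 241.27 175.7 ] 19.678571197199965 [ 19.03 233.1    0.6 ]
```

>>> carry_out([
  [2,24,0],
  [4,47,0],
  [6,70,0],
  [8,94,0],
  [10,117,0],
  [12,140,0],
  [14,164,0],
  [16,187,0],
  [17,210,0],
  [19,228,0],
], jaw=[20,20,20,20,20,20,20,20,20,20], roll=[-7.5,-15,-23,-31,-39,-47,-55,-63,-70,-75])

```text
time: 17.75
eef_pos: [559.5, 31.4, 174.6]
orientation: [-2.129, -2.309, 0.001]
force: [0.3, -0.2, -6.0]
finger_gap: 24.1
```

```bash
python3 - <<'E'
from h import *
s=bot.get_state();T=tool();print(s["finger_gap"],s["force"],T[:3,3],np.degrees(np.arctan2(T[1,0],T[0,0])),rel([562.5,28.2,150]))
E
```

```text
24.142172455721354 [ 0.33 -0.17 -5.98] [559.52  31.41 174.57] 94.6288655297588 [-3.45  2.74 24.56]
```

>>> carry_out([
  [-2,1,5],
  [-3.5,2.7,12],
  [-3.5,2.7,20],
  [-3.5,2.7,25],
  [-3.5,2.7,25],
  [-3.5,2.7,25],
  [-3.5,2.7,25],
  [-3.5,2.7,25],
  [-3.5,2.7,25],
  [-3.5,2.7,25],
], jaw=[20,20,20,20,20,20,20,20,20,20], roll=[-2.5,-4.8,-4.8,-4.8,-4.8,-4.8,-4.8,-4.8,-4.8,-4.8])

```text
time: 18.75
eef_pos: [562.8, 29.2, 150.0]
orientation: [2.036, 2.392, 0.0]
force: [0.2, 0.0, -5.3]
finger_gap: 24.2
```

```bash
python3 - <<'E'
from h import *
im,T=shot("wrist","w10");shot("top","t10");shot("side","s10");s=bot.get_state();print(T,s["force"],s["time"],np.degrees(np.arctan2(T[1,0],T[0,0])))
E
```

```text
[[ -0.16   0.99   0.   562.83]
 [  0.99   0.16  -0.    29.15]
 [ -0.     0.    -1.   149.98]
 [  0.     0.     0.     1.  ]] [ 0.32  0.19 -5.32] 18.9 99.19311352291368
```

View pics/w10.png

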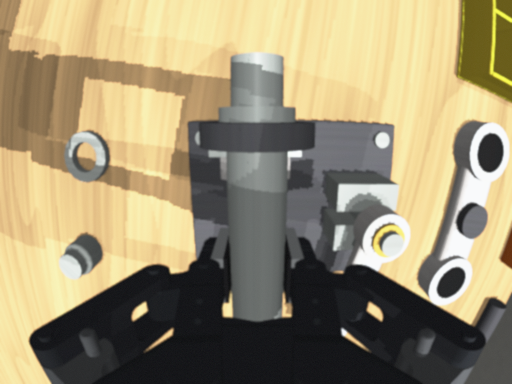

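View pics/s10.png

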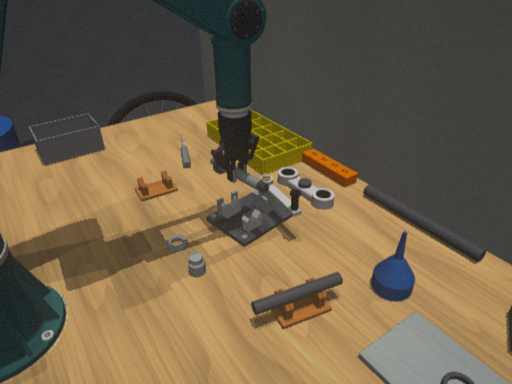

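```bash
python3 - <<'E'
from h import *
crop("w10",180,110,410,260,3.4)
crop("t10",190,140,290,240,6)
E
```

```text
(no output)
```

View pics/w10_c.png

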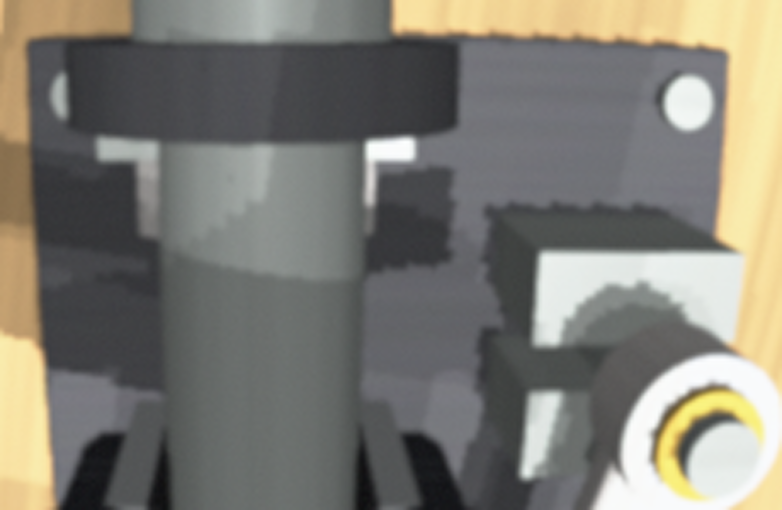

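View pics/t10_c.png

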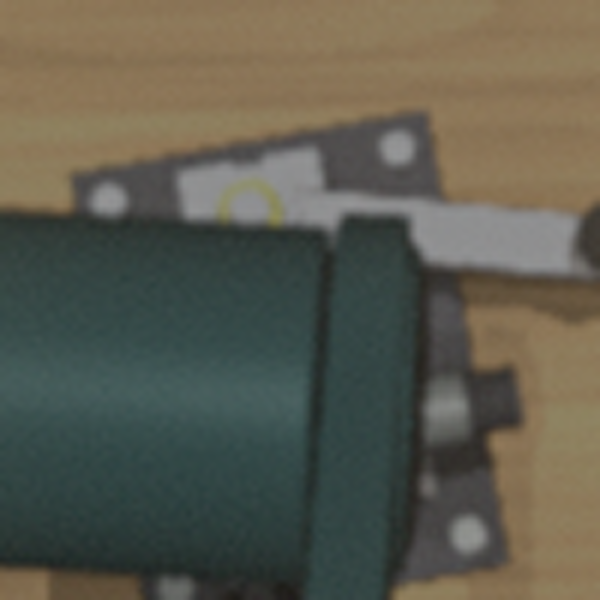

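```bash
python3 - <<'E'
from h import *
T=np.load("pics/w10.npy");Ti=np.linalg.inv(T)
f=lambda u,v:(180+u/3.4-.35,110+v/3.4-.35)
def q(u,v,z):
    p=at("wrist",f(u,v),z,T);return p[:2],(Ti@np.r_[p,1])[:2]
for n,a in dict(sl=(97,160,62),sr=(415,160,62),bTL=(28,42,12),bTR=(727,50,12),scr=(688,103,13),gl=(540,252,55),gr=(742,252,55),bL=(50,430,12),collarL=(67,90,147),collarR=(460,90,147),shL=(160,200,147),shR=(365,200,147),cin=(262,138,125)).items(): print(n,*q(*a))
E
```

```text
sl [523.12  59.55] [ 36.37 -34.37]
sr [588.85  70.14] [36.32 32.22]
bTL [493.91  79.03] [ 60.27 -60.1 ]
bTR [678.07 110.18] [ 61.59 126.67]
scr [669.03  93.4 ] [ 46.48 115.07]
gl [622.31  53.87] [14.92 62.64]
gr [672.85  62.44] [ 15.3  113.91]
bL [511.44 -26.98] [-47.18 -59.73]
collarL [530.21  82.27] [ 57.65 -23.72]
collarR [577.93  89.99] [57.65 24.62]
shL [543.59  70.34] [ 43.73 -12.42]
shR [568.74  74.4 ] [43.73 13.07]
cin [555.31  77.23] [48.67  0.25]
```

>>> carry_out([
  [0,-1,8],
  [0,-1.5,22],
  [0,-1.5,37],
  [0,-1.5,52],
  [0,-1.5,65],
  [0,-1.5,74],
  [0,-1.5,80],
  [0,-1.5,84],
  [0,-1.5,86],
  [0,-1.5,86],
], jaw=[20,20,20,20,20,20,20,20,20,20], roll=[-0.3,-0.3,-0.3,-0.3,-0.3,-0.3,-0.3,-0.3,-0.3,-0.3])

```text
time: 19.9
eef_pos: [561.4, 28.8, 63.9]
orientation: [2.03, 2.397, 0.0]
force: [0.3, 0.2, -5.7]
finger_gap: 24.0
```

```bash
python3 - <<'E'
from h import *
im,T=shot("wrist","w11");s=bot.get_state();print(T[:3,3],s["force"],s["time"],np.degrees(np.arctan2(T[1,0],T[0,0])))
crop("w11",170,90,400,260,3.4)
shot("side","s11");crop("s11",190,140,330,250,5)
E
```

```text
[561.44  28.84  63.89] [ 0.58  0.53 -5.71] 19.95 99.49557308195149
```

View pics/w11_c.png

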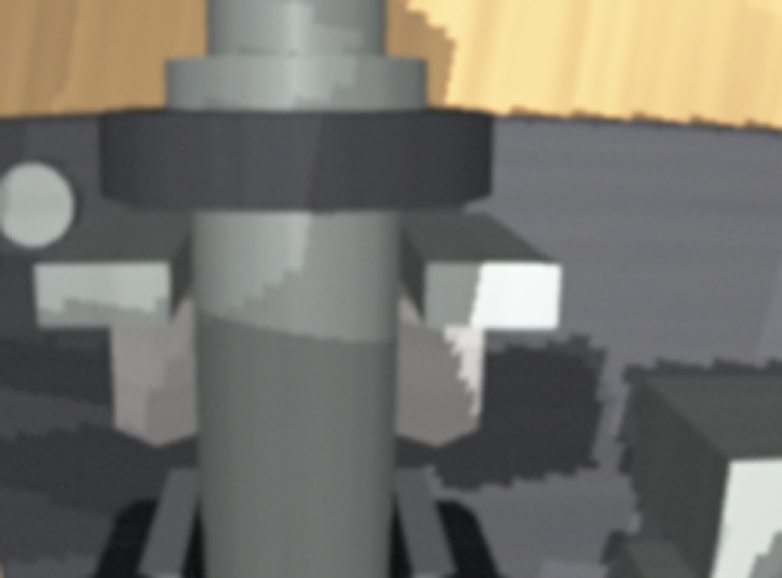

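View pics/s11_c.png

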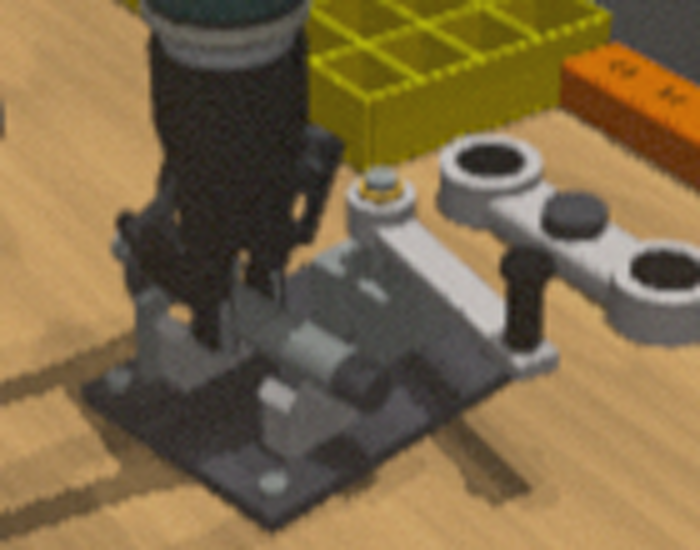

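>>> carry_out([
  [0,0,2],
  [0,0,4],
  [0,0,6],
  [0,0,7],
  [0,0,8],
  [0,0,8.5],
  [0,0,9],
  [0,0,9.5],
  [0,0,9.8],
  [0,0,9.8],
], jaw=[20,20,20,20,20,20,20,20,20,20], roll=[0,0,0,0,0,0,0,0,0,0], grip_force=40)

```text
time: 21.0
eef_pos: [561.3, 28.8, 54.0]
orientation: [2.03, 2.398, -0.0]
force: [0.0, 0.5, -5.2]
finger_gap: 24.0
```

```bash
python3 - <<'E'
from h import *
s=bot.get_state();T=tool();print(T[:3,3],s["force"],T[:3,:3].T@s["force"],s["finger_gap"])
E
```

```text
[561.3   28.84  54.01] [ 0.04  0.48 -5.16] [0.46 0.12 5.16] 24.024012710958516
```

>>> carry_out([
  [0,0,0.2],
  [0,0,0.3],
  [0,0,0.4],
  [0,0,0.5],
  [0,0,0.6],
  [0,0,0.7],
  [0,0,0.8],
  [0,0,0.8],
  [0,0,0.8],
  [0,0,0.8],
], jaw=[20,20,20,20,20,20,20,20,20,20], roll=[0,0,0,0,0,0,0,0,0,0], grip_force=30)

```text
time: 22.0
eef_pos: [561.5, 28.9, 53.6]
orientation: [2.03, 2.397, 0.0]
force: [-1.5, 1.1, 4.7]
finger_gap: 24.3
```

```bash
python3 - <<'E'
from h import *
s=bot.get_state();T=tool();print(T[:3,3],s["force"],T[:3,:3].T@s["force"],s["finger_gap"])
E
```

```text
[561.51  28.88  53.55] [-1.54  1.14  4.75] [ 1.38 -1.33 -4.75] 24.281119206678223
```

>>> carry_out([
  [-0.5,0,0],
  [-1,0,0],
  [-1.5,0,0],
  [-2,0,0],
  [-2.5,0,0],
  [-3,0,0],
  [-3.5,0,0],
  [-4,0,0],
  [-4.5,0,0],
  [-5,0,0],
], jaw=[20,20,20,20,20,20,20,20,20,20], roll=[0,0,0,0,0,0,0,0,0,0], grip_force=30)

```text
time: 23.0
eef_pos: [562.0, 25.5, 53.5]
orientation: [-2.03, -2.396, -0.003]
force: [-1.6, 8.2, 5.2]
finger_gap: 24.4
```

```bash
python3 - <<'E'
from h import *
im,T=shot("wrist","w12")
s=bot.get_state();T=tool();print(T[:3,3],s["force"],T[:3,:3].T@s["force"],s["finger_gap"])
crop("w12",170,90,400,260,3.4)
E
```

```text
[562.03  25.37  53.47] [-2.56  7.49  5.8 ] [ 7.82 -1.29 -5.78] 24.534380751506692
```

View pics/w12_c.png

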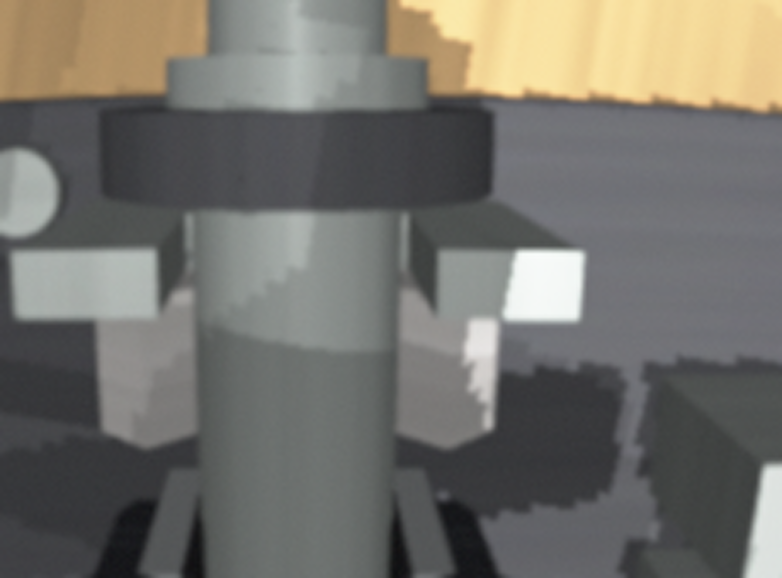

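```bash
python3 - <<'E'
from h import *
T=np.load("pics/w12.npy");Ti=np.linalg.inv(T)
f=lambda u,v:(170+u/3.4-.35,90+v/3.4-.35)
for u,v,z in [(13,320,62),(580,320,62),(13,249,62),(583,249,62),(101,185,50),(492,185,50),(101,195,50)]:
    p=at("wrist",f(u,v),z,T); print((Ti@np.r_[p,1])[:2])
E
```

```text
[ 39.93 -32.79]
[39.92 33.44]
[ 48.33 -32.26]
[48.32 33.28]
[ 54.23 -23.93]
[54.22 24.59]
[ 52.98 -23.97]
```

>>> carry_out([
  [-0.4,0,0],
  [-0.8,0,0],
  [-1.2,0,0],
  [-1.6,0,0],
  [-2,0,0],
  [-2.4,0,0],
  [-2.8,0,0],
  [-3.2,0,0],
  [-3.4,0,0],
  [-3.4,0,0],
], jaw=[20,20,20,20,20,20,20,20,20,20], roll=[0,0,0,0,0,0,0,0,0,0], grip_force=30)

```text
time: 24.05
eef_pos: [562.5, 22.1, 53.5]
orientation: [-2.03, -2.396, -0.002]
force: [-1.0, 8.4, 5.8]
finger_gap: 24.1
```

```bash
python3 - <<'E'
from h import *
s=bot.get_state();T=tool();print(T[:3,3],s["force"],T[:3,:3].T@s["force"],s["finger_gap"])
im,T=shot("wrist","w13")
crop("w13",170,90,400,260,3.4)
E
```

```text
[562.54  22.05  53.47] [-1.04  8.39  5.78] [ 8.46  0.35 -5.76] 24.11637665793432
```

View pics/w13_c.png

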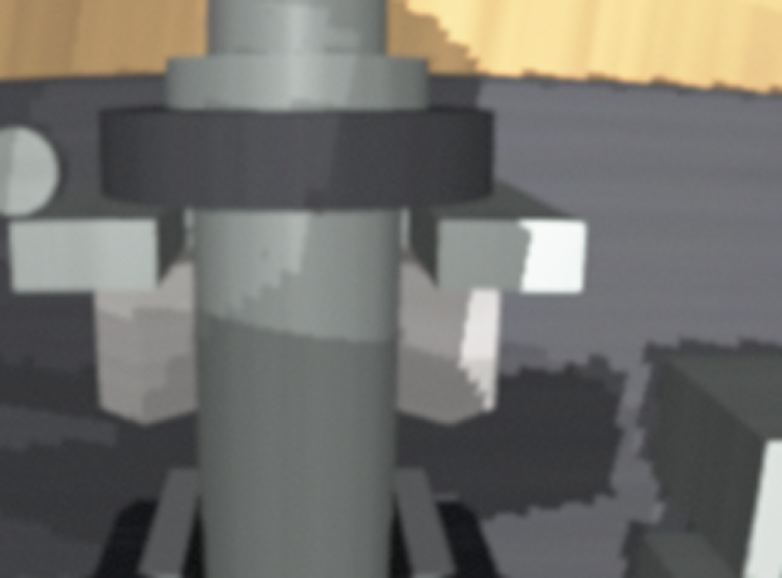

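>>> carry_out([
  [-0.1,0,-0.1],
  [-0.3,0,-0.2],
  [-0.5,0,-0.3],
  [-0.7,0,-0.3],
  [-0.9,0,-0.3],
  [-1.1,0,-0.3],
  [-1.3,0,-0.3],
  [-1.5,0,-0.3],
  [-1.6,0,-0.3],
  [-1.6,0,-0.3],
], jaw=[20,20,20,20,20,20,20,20,20,20], roll=[0,0,0,0,0,0,0,0,0,0], grip_force=30)

```text
time: 25.1
eef_pos: [562.9, 20.1, 53.5]
orientation: [-2.03, -2.396, -0.002]
force: [-1.0, 6.1, 2.9]
finger_gap: 23.9
```

```bash
python3 - <<'E'
from h import *
s=bot.get_state();T=tool();print(T[:3,3],s["force"],T[:3,:3].T@s["force"],s["finger_gap"])
E
```

```text
[562.9   20.06  53.51] [-0.98  6.06  2.85] [ 6.15  0.03 -2.84] 23.872810531895116
```

>>> carry_out([
  [-0.1,0,0],
  [-0.2,0,0],
  [-0.3,0,0],
  [-0.4,0,0],
  [-0.5,0,0],
  [-0.6,0,0],
  [-0.7,0,0],
  [-0.8,0,0],
  [-0.8,0,0],
  [-0.8,0,0],
], jaw=[20,20,20,20,20,20,20,20,20,20], roll=[0,0,0,0,0,0,0,0,0,0], grip_force=30)

```text
time: 26.1
eef_pos: [563.0, 19.8, 53.5]
orientation: [-2.03, -2.396, -0.003]
force: [-0.5, 8.9, 3.3]
finger_gap: 24.6
```

```bash
python3 - <<'E'
from h import *
s=bot.get_state();T=tool();print(T[:3,3],s["force"],T[:3,:3].T@s["force"],s["finger_gap"])
im,T=shot("wrist","w14")
crop("w14",170,90,400,260,3.4)
E
```

```text
[562.98  19.77  53.53] [-0.52  8.86  3.26] [ 8.84  0.95 -3.24] 24.606299154466594
```

View pics/w14_c.png

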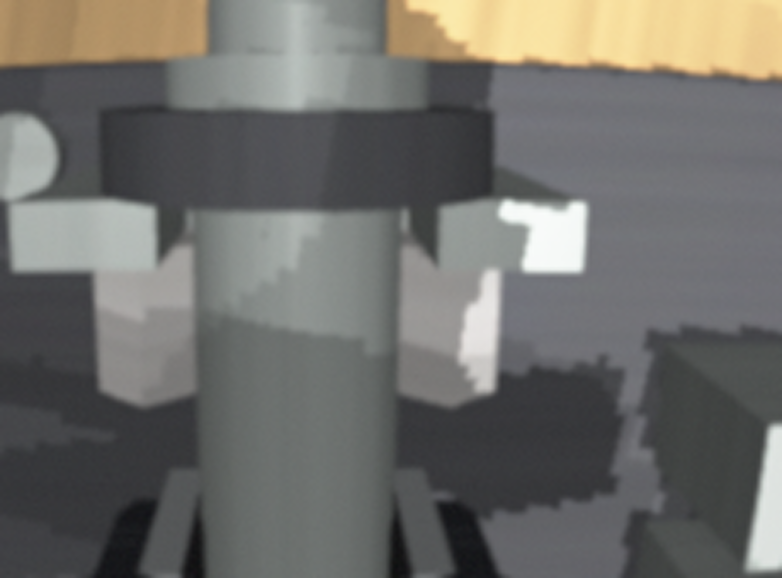

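>>> carry_out([
  [-0.1,0,0],
  [-0.2,0,0],
  [-0.3,0,0],
  [-0.4,0,0],
  [-0.5,0,0],
  [-0.6,0,0],
  [-0.7,0,0],
  [-0.7,0,0],
  [-0.7,0,0],
  [-0.7,0,0],
], jaw=[20,20,20,20,20,20,20,20,20,20], roll=[0,0,0,0,0,0,0,0,0,0], grip_force=40)

```text
time: 27.15
eef_pos: [563.0, 19.7, 53.5]
orientation: [-2.03, -2.395, -0.003]
force: [-0.4, 12.0, 3.5]
finger_gap: 23.8
```

```bash
python3 - <<'E'
from h import *
s=bot.get_state();T=tool();print(T[:3,3],s["force"],T[:3,:3].T@s["force"],s["finger_gap"])
E
```

```text
[562.97  19.73  53.54] [-0.42 12.02  3.54] [11.93  1.56 -3.5 ] 23.78167317981508
```

>>> carry_out([
  [-0.3,0,0],
  [-0.6,0,0],
  [-0.9,0,0],
  [-1,0,0],
  [-1,0,0],
  [-1,0,0],
  [-1,0,0],
  [-1,0,0],
  [-1,0,0],
  [-1,0,0],
], jaw=[20,20,20,20,20,20,20,20,20,20], roll=[0,0,0,0,0,0,0,0,0,0], grip_force=40)

```text
time: 28.15
eef_pos: [562.9, 19.7, 53.5]
orientation: [-2.03, -2.394, -0.005]
force: [0.2, 15.3, 4.7]
finger_gap: 24.5
```

```bash
python3 - <<'E'
from h import *
s=bot.get_state();T=tool();print(T[:3,3],s["force"],T[:3,:3].T@s["force"],s["finger_gap"])
im,T=shot("wrist","w15")
crop("w15",170,90,400,260,3.4)
E
```

```text
[562.95  19.71  53.5 ] [ 0.21 15.32  4.66] [15.1   2.72 -4.59] 24.501423188547953
```

View pics/w15_c.png

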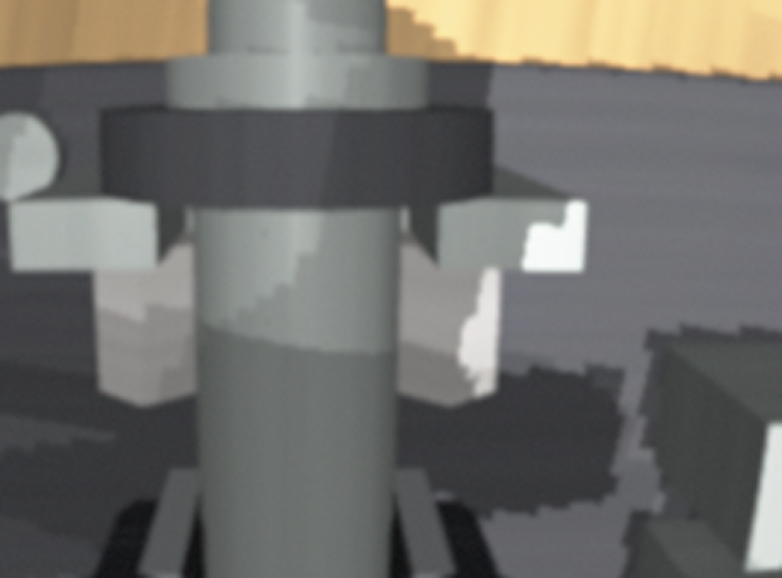

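>>> carry_out([
  [-0.1,0,0],
  [-0.1,0,0],
  [-0.1,0,0],
  [-0.1,0,0],
  [-0.1,0,0],
  [0.5,0,0],
  [1.2,0,0],
  [1.9,0,0],
  [2.4,0,0],
  [2.4,0,0],
], jaw=[20,20,20,20,20,20,20,20,20,20], roll=[0,0,0,0,0,0,0,0,0,0], grip_force=30)

```text
time: 29.2
eef_pos: [563.0, 19.8, 53.5]
orientation: [-2.03, -2.397, -0.001]
force: [-1.0, 6.7, 3.1]
finger_gap: 24.2
```

```bash
python3 - <<'E'
from h import *
s=bot.get_state();T=tool();print(T[:3,3],s["force"],T[:3,:3].T@s["force"],s["finger_gap"])
E
```

```text
[562.99  19.81  53.52] [-1.    6.67  3.13] [ 6.74  0.11 -3.12] 24.18298506379367
```

>>> carry_out([
  [0.4,0,-0.1],
  [0.8,0,-0.2],
  [1,0,-0.2],
  [1,0,-0.2],
  [1,0,-0.2],
  [1,0,-0.2],
  [1,0,-0.2],
  [1,0,-0.2],
  [1,0,-0.2],
  [1,0,-0.2],
], jaw=[20,20,20,22,25,30,40,50,60,60], roll=[0,0,0,0,0,0,0,0,0,0], grip_force=20)

```text
time: 30.2
eef_pos: [562.8, 19.7, 53.8]
orientation: [2.03, 2.398, -0.0]
force: [0.4, -1.2, -0.0]
finger_gap: 51.3
```

>>> carry_out([
  [0,0,-3],
  [0,0,-12],
  [0,0,-30],
  [0,0,-50],
  [0,0,-75],
  [0,0,-100],
  [0,0,-120],
  [0,0,-130],
  [0,0,-135],
  [0,0,-135],
], jaw=[60,60,60,60,60,60,60,60,60,60], roll=[0,0,0,0,0,0,0,0,0,0])

```text
time: 31.2
eef_pos: [562.8, 19.9, 189.1]
orientation: [2.03, 2.397, 0.0]
force: [1.3, 0.1, -0.2]
finger_gap: 51.2
```

```bash
python3 - <<'E'
from h import *
im,T=shot("wrist","w16")
s=bot.get_state();print(T[:3,3],s["force"],s["finger_gap"],s["time"])
print(rel([638.3,-102.4,189]),np.degrees(np.arctan2(T[1,0],T[0,0])))
E
```

```text
[562.84  19.91 189.08] [ 0.22  0.15 -1.02] 51.12577675576594 31.25
[-133.17   54.66   -0.73] 99.49570824596807
```

View pics/w16.png

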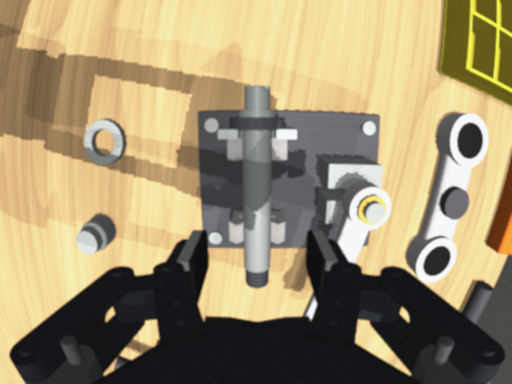

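>>> carry_out([
  [-10,4,0],
  [-30,12,0],
  [-50,20,0],
  [-70,29,0],
  [-90,37,0],
  [-110,45,0],
  [-125,51,0],
  [-133,54.7,0],
  [-133,54.7,0],
  [-133,54.7,0],
], jaw=[60,60,60,60,60,60,60,60,60,60], roll=[1,3,6,8,11,13,15,15.5,15.5,15.5])

```text
time: 32.25
eef_pos: [638.3, -101.9, 188.5]
orientation: [-2.334, -2.101, 0.0]
force: [-0.1, 0.8, 0.3]
finger_gap: 51.3
```

```bash
python3 - <<'E'
from h import *
im,T=shot("wrist","w17")
s=bot.get_state();print(T[:3,3],s["time"],rel([638.3,-102.4,110.9]),np.degrees(np.arctan2(T[1,0],T[0,0])))
E
```

```text
[ 638.28 -101.92  188.5 ] 32.3 [-0.82  0.37 77.65] 83.99156328697441
```

View pics/w17.png

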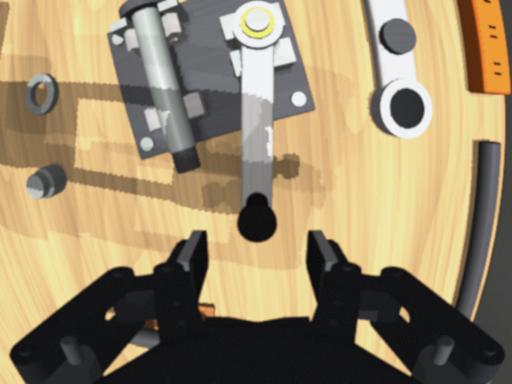

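>>> carry_out([
  [-0.5,0,8],
  [-0.5,0,23],
  [-0.5,0,38],
  [-0.5,0,53],
  [-0.5,0,65],
  [-0.5,0,73],
  [-0.5,0,76.5],
  [-0.5,0,77.8],
  [-0.5,0,77.8],
  [-0.5,0,77.8],
], jaw=[60,60,60,60,60,60,60,50,40,30], roll=[0,0,0,0,0,0,0,0,0,0], grip_force=70)

```text
time: 33.3
eef_pos: [639.0, -102.9, 111.5]
orientation: [2.334, 2.101, 0.001]
force: [-0.6, -0.2, -0.4]
finger_gap: 25.2
```

>>> carry_out([
  [0,0,0],
  [0,0,0],
  [0,0,0],
  [0,0,0],
  [0,0,0],
  [0,0,0],
  [0,0,0],
  [0,0,0],
  [0,0,0],
  [0,0,0],
], jaw=[15,8,8,8,8,8,8,8,8,8], roll=[0,0,0,0,0,0,0,0,0,0], grip_force=70)

```text
time: 34.3
eef_pos: [639.0, -103.0, 111.4]
orientation: [2.334, 2.101, 0.0]
force: [-0.6, -2.3, 6.0]
finger_gap: 20.1
```

```bash
python3 - <<'E'
from h import *
im,T=shot("wrist","w18");crop("w18",195,210,325,300,6)
s=bot.get_state();print(T[:3,3],s["time"],s["force"],s["finger_gap"],np.degrees(np.arctan2(T[1,0],T[0,0])))
E
```

```text
[ 639.   -103.02  111.45] 34.35 [-0.87 -1.28  6.11] 20.133095589970196 83.99904272437091
```

View pics/w18_c.png

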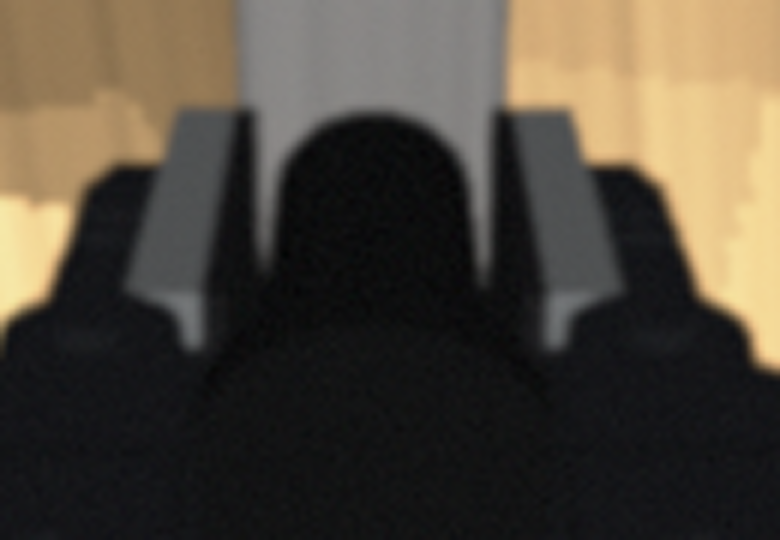

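>>> carry_out([
  [0,0,-1],
  [0,0,-2],
  [0,0,-4],
  [0,0,-6],
  [0,0,-8],
  [0,0,-9],
  [0,0,-9.5],
  [0,0,-9.5],
  [0,0,-9.5],
  [0,0,-9.5],
], jaw=[8,8,8,8,8,8,8,8,8,8], roll=[0,0,0,0,0,0,0,0,0,0], grip_force=70)

```text
time: 35.35
eef_pos: [638.3, -102.4, 120.2]
orientation: [-2.334, -2.102, 0.001]
force: [-0.3, 2.8, -13.8]
finger_gap: 19.7
```

>>> carry_out([
  [0.1,-4.7,0],
  [0.5,-11.8,0],
  [1.7,-21.1,0],
  [3.5,-30.4,0],
  [5.9,-39.5,0],
  [9,-48.4,0],
  [12.6,-57,0],
  [16.9,-65.4,0],
  [21.8,-73.5,0],
  [27.2,-81.2,0],
], jaw=[8,8,8,8,8,8,8,8,8,8], roll=[2,5,9,13,17,21,25,29,33,37])

```text
time: 36.35
eef_pos: [561.2, -67.2, 120.9]
orientation: [2.882, 1.248, 0.002]
force: [2.3, 2.0, -13.4]
finger_gap: 20.1
```

```bash
python3 - <<'E'
from h import *
T=tool();s=bot.get_state();print(T[:3,3],s["time"],s["force"],T[:3,:3].T@s["force"],s["finger_gap"],np.degrees(np.arctan2(T[1,0],T[0,0])),rel([519.8,9,120]))
E
```

```text
[561.18 -67.2  120.93] 36.35 [  2.3    1.97 -13.37] [ 3.    0.31 13.37] 20.086700363430825 46.83517021443703 [ 27.27 -82.31   0.82]
```

>>> carry_out([
  [0.5,-11.8,0],
  [1.7,-21.1,0],
  [3.5,-30.4,0],
  [5.9,-39.5,0],
  [9,-48.4,0],
  [12.6,-57,0],
  [16.9,-65.4,0],
  [21.8,-73.5,0],
  [25,-78.4,0],
  [27.2,-81.2,0],
], jaw=[8,8,8,8,8,8,8,8,8,8], roll=[5,9,13,17,21,25,29,33,35.5,37])

```text
time: 37.35
eef_pos: [520.8, 7.8, 121.2]
orientation: [3.128, 0.272, 0.003]
force: [0.1, -1.2, -13.1]
finger_gap: 20.3
```

```bash
python3 - <<'E'
from h import *
shot("wrist","w19")
T=tool();s=bot.get_state();print(T[:3,3],s["time"],s["force"],T[:3,:3].T@s["force"],s["finger_gap"],np.degrees(np.arctan2(T[1,0],T[0,0])),rel([519.8,9,120]))
E
```

```text
[520.7    8.16 121.17] 37.4 [  0.7   -1.17 -12.18] [ 0.46  1.26 12.18] 20.080869773574012 9.875565856383558 [-0.75 -0.99  1.17]
```

View pics/w19.png

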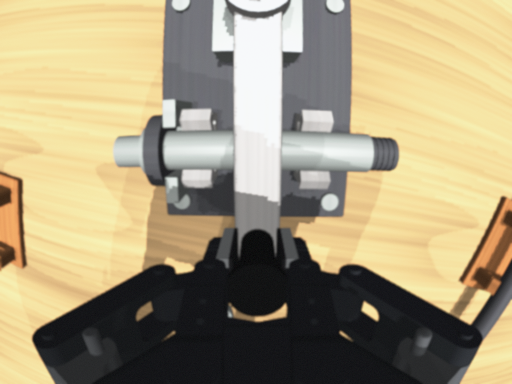

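>>> carry_out([
  [0,-0.5,1],
  [0,-1,3],
  [0,-1,5],
  [0,-1,7],
  [0,-1,9],
  [0,-1,11],
  [0,-1,13],
  [0,-1,14.5],
  [0,-1,15.5],
  [0,-1,16],
], jaw=[8,8,8,8,8,8,8,8,8,8], roll=[0,0,0,0,0,0,0,0,0,0])

```text
time: 38.4
eef_pos: [520.3, 9.0, 104.5]
orientation: [3.129, 0.274, 0.001]
force: [3.8, -2.0, -10.2]
finger_gap: 20.1
```

```bash
python3 - <<'E'
from h import *
T=tool();s=bot.get_state();print(T[:3,3],s["time"],T[:3,:3].T@s["force"],s["finger_gap"])
E
```

```text
[520.27   9.   104.5 ] 38.4 [ 3.38  2.61 10.18] 20.07243456103942
```

>>> carry_out([
  [0,0,0.6],
  [0,0,1.2],
  [0,0,1.8],
  [0,0,2.4],
  [0,0,3],
  [0,0,3.6],
  [0,0,4.2],
  [0,0,4.8],
  [0,0,5.2],
  [0,0,5.2],
], jaw=[8,8,8,8,8,8,8,8,8,8], roll=[0,0,0,0,0,0,0,0,0,0])

```text
time: 39.4
eef_pos: [520.2, 9.0, 99.7]
orientation: [3.129, 0.274, 0.002]
force: [4.3, -1.5, -5.5]
finger_gap: 20.3
```

```bash
python3 - <<'E'
from h import *
T=tool();s=bot.get_state();print(T[:3,3],s["time"],T[:3,:3].T@s["force"],s["finger_gap"])
E
```

```text
[520.2    9.03  99.67] 39.4 [4.   2.24 5.47] 20.27478091126687
```

>>> carry_out([
  [0,0,0.1],
  [0,0,0.2],
  [0,0,0.3],
  [0,0,0.4],
  [0,0,0.4],
  [0,0,0.4],
  [0,0,0.4],
  [0,0,0.4],
  [0,0,0.4],
  [0,0,0.4],
], jaw=[8,8,8,8,8,8,8,8,8,8], roll=[0,0,0,0,0,0,0,0,0,0])

```text
time: 40.4
eef_pos: [520.1, 9.0, 99.4]
orientation: [3.129, 0.274, 0.001]
force: [1.9, -1.3, 5.3]
finger_gap: 19.9
```

```bash
python3 - <<'E'
from h import *
T=tool();s=bot.get_state();print(T[:3,3],s["time"],T[:3,:3].T@s["force"],s["finger_gap"])
shot("side","s20");crop("s20",190,140,330,250,5)
E
```

```text
[520.12   9.01  99.41] 40.4 [ 1.69  1.65 -5.32] 19.911122227662794
```

View pics/s20_c.png

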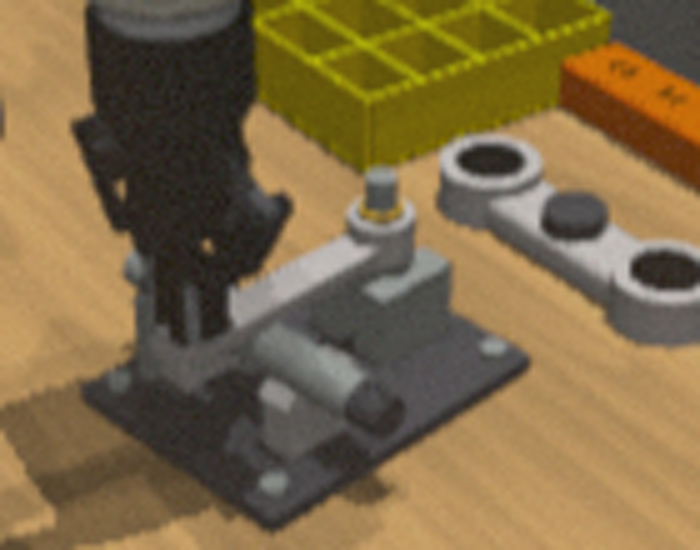

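>>> carry_out([
  [0,0,-0.2],
  [0,0,-0.2],
  [0,0,-0.2],
  [0,0,-0.2],
  [0,0,-0.2],
  [0,0,-0.2],
  [0,0,-0.2],
  [0,0,-0.2],
  [0,0,-0.2],
  [0,0,-0.2],
], jaw=[8,20,30,40,50,60,60,60,60,60], roll=[0,0,0,0,0,0,0,0,0,0], grip_force=20)

```text
time: 41.45
eef_pos: [519.7, 9.1, 99.0]
orientation: [3.13, 0.274, -0.0]
force: [-1.1, 0.2, 0.2]
finger_gap: 50.9
```

>>> carry_out([
  [0,0,-3],
  [0,0,-10],
  [0,0,-25],
  [0,0,-45],
  [0,0,-65],
  [0,0,-85],
  [0,0,-100],
  [0,0,-110],
  [0,0,-115],
  [0,0,-115],
], jaw=[60,60,60,60,60,60,60,60,60,60], roll=[0,0,0,0,0,0,0,0,0,0])

```text
time: 42.45
eef_pos: [520.0, 9.0, 214.6]
orientation: [3.129, 0.274, 0.002]
force: [-0.4, 0.3, -0.0]
finger_gap: 51.3
```

```bash
python3 - <<'E'
from h import *
im,T=shot("wrist","w21");shot("side","s21");crop("s21",190,140,330,250,5)
s=bot.get_state();print(T[:3,3],s["time"],s["force"])
crop("w21",150,20,380,220,3.4) 
E
```

```text
[519.98   9.04 214.57] 42.55 [ 0.39  0.15 -0.33]
```

View pics/w21.png

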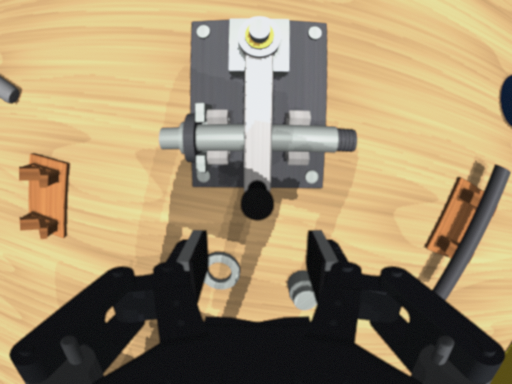

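View pics/s21_c.png

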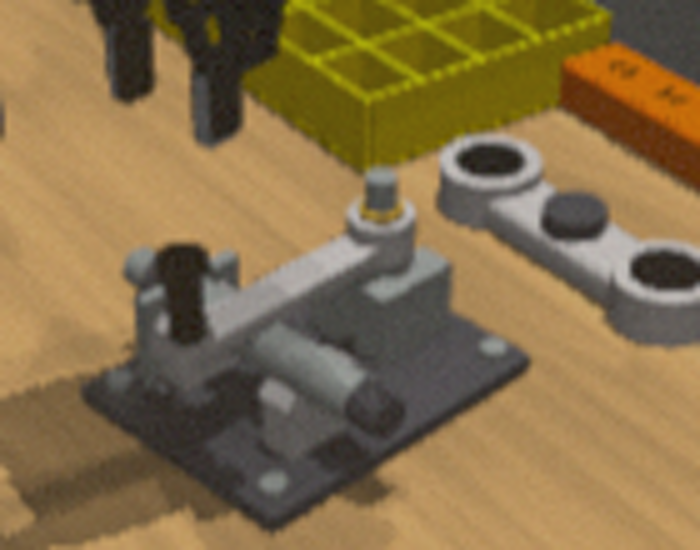

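View pics/w21_c.png

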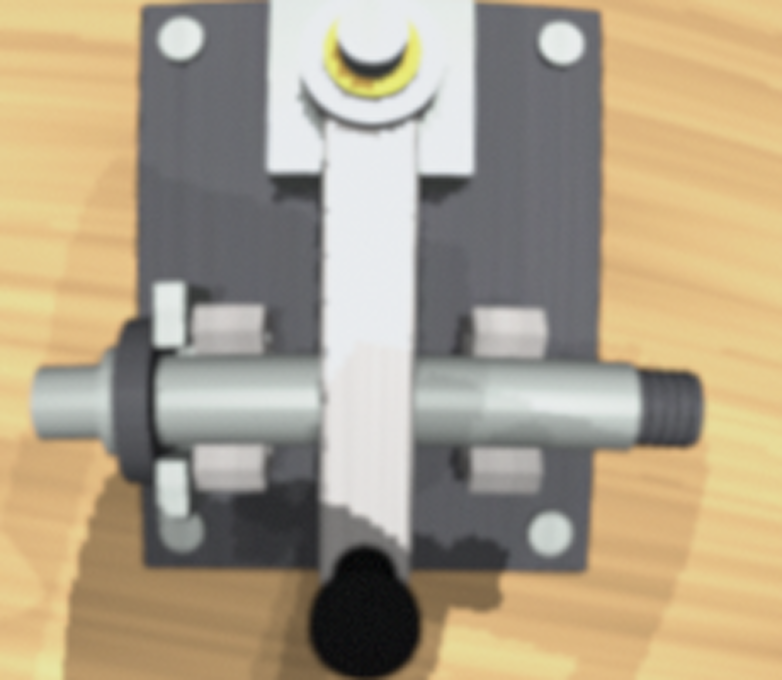

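The collar sits flush against the stop plate at about (155,400) in the crop. The bar lies straight across the stem at about (367,400), and the gripper is clear, so I'm handing in.

```bash
python3 -c "
from plant import bot
print(bot.job_done()); print(bot.get_state()['time'])"
```

```text
the job is handed in; nothing more can be done
None
the job is handed in; nothing more can be done
```

The stem is clamped in the V-blocks with its collar against the stop plate, and I handed the job in at about 42.6 s. No verdict is reported, so these are my own checks only.

- **Bar aside:** I lifted the bar by its knob, turned it about 74° counter-clockwise, and let it down onto the guide block. The first grip closed on the knob's cap instead of its shaft, so I opened, went about 4.5 mm lower and gripped again.
- **Stem home:** I laid the stem in the V-blocks about 10 mm short of home and slid it until I felt contact. I then pressed and held for at least 0.5 s. The tool force was about 15 N, including roughly 6 N of drag, so the collar itself pressed with somewhat less.
- **Clamping:** I brought the bar back and lowered it at no more than 20 mm/s. The force reversed at the height expected for a sleeve value of about 0.006 m. Then I let go and backed off upward.

**Last checks:** In the final wrist and side pictures the collar is flush against the stop plate and the stem lies in both V-blocks. The bar is straight across it, down on the stem, and the gripper is about 115 mm above the knob with no force on it. The bearing, socket, fork bridge and tube looked undisturbed in those pictures, and I never went near the oil can. No check failed. I have no direct reading of the bar and sleeve positions; I judged them from the tool pose, the forces and the pictures.

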